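Pull the test-bay guard down with the hook pole

TASK

Take the hook pole from its stand, pass its hook through the ring on the raised clear guard from the front, and use it to pull the guard gently down until its spring catch holds it closed; never force the ring or touch the guard with the gripper or arm. Then unhook, put the pole back upright in its stand, let go, and leave everything else where it is.

Things in the scene. Friction and masses are not known exactly. Their poses are not given: they have to be found in the camera images.
- pole: Hook pole, 220 mm tall, 220 g. Origin: middle of its foot's underside; z up, x the way the hook reaches. Foot 22 mm round, bevelled 3 mm, to z = 50; black grip 20 x 20 mm, z = 50 to 118; then an 8 mm steel rod goes from the grip's top to x = 25, up to z = 220, forward and down to a tip at x = 47, z = 194. Hook mouth 14 mm wide, open downward.
- pole_grip (a point): Middle of the pole's square grip, 90 mm above the foot: grip it firmly across the pole's y, the gripper leaning 30 to 45 degrees back towards the pole's -x, clear of the rod above.
- hook_mouth (a point): Point on the pole: roof of the hook's mouth, midway between rod and tip (x = 36, z = 212 mm in the pole's frame).
- stand: Fixed stand, 100 x 100 x 8 mm dark steel plate with a square cup in the middle, 40 mm outside, 28 mm inside, rim at z = 52 mm. Origin: centre of its underside.
- stand_seat (a point): Centre of the cup's inner floor, 14 mm above the bench, on which the pole's foot stands; the cup is 38 mm deep.
- frame: Fixed aluminium guard frame, 374 mm wide, 410 mm high; front to its -x, towards the robot. Origin: middle of the sash plane, 0 to 20 mm above the bench top. A catch block, clamped anywhere within 45 mm of height on the front of its left (+y) post, has a ledge that stops the sash and a sprung bolt that snaps over the sash's lug only in the last 2.5 mm; a sash not caught springs up.
- sash: Clear guard, 310 mm wide; slides only up and down. A spring lifts it: 3 N at the top, 5 N low down, up to 3 N more in the last 25 mm as the bolt is pushed aside; over 14 N does damage. Origin: middle of its lower edge; raised at z = 89.5 mm in the frame's frame; the solid stop lies between z = 0 and 45 mm (not known: feel for it). Caught, it stays about 2 mm over the stop when the pull is eased.
- ring (a point): Centre of the upright steel ring on the sash, parallel to it and 50 mm in front (the hole looks along the frame's x); bar 7 mm thick, free opening 44 mm. Stems join its left and right sides to the sash; 40 mm are free behind the hole. It lies 250.5 mm above the sash's origin.
- ring_rim (a point): Centre of the bar at the ring's lowest point (25.5 mm under the ring's centre), level and along the frame's y for 21 mm: the hook bears here.
- spray_can: Bystander: upright can, 56 mm in diameter, 150 mm tall. Origin: centre of its underside.
- grease_tub: Bystander: low tub, 84 mm in diameter, 55 mm tall.
- analyser: Bystander: flat white handheld meter, 150 x 75 x 30 mm.
- screwdriver: Bystander: screwdriver lying on the bench.
- filter_disc: Bystander: white disc filter, 66 mm in diameter, 44 mm tall.
- humidifier: Bystander: clear bottle, 72 mm in diameter, 140 mm tall.
Mind the look-alikes: they are no part of the job. What is shaped like the stand but turquoise is not meant.

How it is judged:
By the outcome, as a careful person would: the job done as asked, in the order asked, and still so for the second after the job is handed in, with the robot touching nothing.
It also fails if it takes over 64 s, if anything falls off the work surface, if the arm or the gripper's body presses on something with over 40 N, if the wrist force passes 120 N, or if a joint passes its speed limit or range.

ROBOT

A 6-joint arm with a two-finger parallel gripper is mounted at the origin on the work surface. World frame = base frame: x ahead of the robot, y to its left, z up, the work surface at z = 0. Lengths are in m, angles in rad, forces in N, time in s.
With the tool pointing down it reaches from about 0.375 to 0.925 m from the base axis. Payload 5.7 kg.
Tool frame: the origin (TCP) lies midway between the tips of the shut fingers; the grasp point (between the pads) lies 19 mm behind it; z points along the fingers, y is the line along which they close (so a half turn about z gives the same grasp; the last joint's range is limited). The gripper opens to 88 mm and grips with 3 to 60 N. Pads are 20 mm wide; open, the fingers measure 115 mm over their backs; the gripper's body (75 mm by 178 mm) begins 61 mm behind the grasp point.
Start: joints at [-1.224, 0.359, 1.51, -0, 1.272, -0.115], TCP at [0.267, -0.537, 0.223] pointing down, gripper open.
Joint ranges: [-2.97, 2.97], [-1.01, 2.36], [0.21, 2.38], [-0.96, 4.11], [0.2, 2.71], [-2.98, 2.98]. Speed limits (rad/s): [2.39, 2.39, 3.14, 3.14, 3.14, 3.14].

INTERFACE

Orientations are given as a 3x3 rotation matrix whose columns are the frame's x, y, z axes.
In Python, from bench import telemetry, get_image, r gives the robot as it stands.
- The arm moves only by the tool move_arm, never from a script. Its argument "targets" is a list of rows, each a list of 6 numbers: the shift along the tool's x, y, z each as a share of 50 cm, from -1 to 1, then the turn, a rotation vector about the tool's x, y, z each as a share of 45 degrees, from -1 to 1. A call has exactly 8 rows; each row is the pose to reach, as a shift and turn from the pose commanded when the call began, along the tool's axes at that moment; what a row does not reach only later rows make up. A row lasts 1/10 s, in which the tool goes at most 50 mm and 8.59 degrees, less where a joint would pass 70% of its speed; a pose out of reach is approached as far as the arm can. A call with a number of a shift or a turn outside -1 to 1 is refused whole. A call with a gripper value outside its range is refused whole. "jaw" is the opening, from 0 (shut) to 1 (fully open), set as the call begins (left out, the last holds). The fingers move at their own pace and stop on an object; the grip force is fixed at half the most. Time passes only in rows, so rows that repeat a pose let the fingers close, or fill a call up. It gives the time, the measured TCP pose, the force, the opening and the grip force at its end, in the units of the state.
- telemetry.get_obs(): the state, without advancing time (a new reading comes with each control period).
- get_image(name): name is "scene" or "top" or "wrist"; returns a dict with "img" (420x560x3 uint8, red, green, blue), "vfov" (degrees; the focal length in pixels is half the picture's height over the tangent of half this angle, whatever the lens; pixels are square), "cx", "cy" (the principal point, pixels), "R" (3x3) and "t" (3): a world point X has camera coordinates R X + t; the wrist camera has in their place "tool_from_camera" (4x4, takes a point from camera to tool coordinates, whose origin is the TCP and whose axes are the flange's). Camera axes: x right, y down, z forward; pixel columns grow to the right and rows downward; lengths in m; the calibration is good to about 2 mm. The wrist camera is an equidistant fisheye: a pixel r from the principal point sees the ray r / f radians off the axis. A picture is of the moment at which its call begins: read the wrist's pose just before it. There is no depth.
- r.job_done(): hands the job in; it is judged then, once.
The state is a dict: "time": time; "joint_positions": joint angles; "qvel": joint speeds; "effort": joint torques, N m; "eef_pos": TCP position; "tool_rot": TCP orientation; "contact_force": force on the tool from outside, world axes, zero at the start; "torque": the same for the moment, N m; "grip_width": opening from 0.0 (shut) to 1.0 (fully open); "grip_force": force on a finger pad.
Only numpy, scipy, OpenCV 4.12 (cv2) and the standard library are available. Lean on these libraries where they do the work, as an engineer would, in place of code of your own. Each camera call takes 0.05 s, during which the arm holds its last target. There are 200 camera calls.

## Working session

There is one attempt and no reset: what is moved stays moved. The work goes in short steps, Python scripts to look and compute and a tool call to move; the robot and the scene stay as the last step left them, time stands still between calls to the robot, and variables do not carry over. Pictures are saved under pics/ and viewed, at most 10 in all, crops included, and the job is handed in when it is done.

Besides the shell and the picture viewer there is one more tool, called after "Call:" as name(argument=value, ...) on one line, values as JSON. move_arm: Moves the arm, as the interface text tells. Shift numbers are shares of 50 cm and turn numbers shares of 45 degrees, none past 1 either way. Its arguments: {"type":"object","properties":{"targets":{"type":"array"},"jaw":{"type":"number"}},"required":["targets"]}

```bash
ls; mkdir -p pics; python3 - <<'E'
from bench import telemetry, get_image, r
import cv2, numpy as np, pickle
o=telemetry.get_obs(); print(o['time'],o['eef_pos'],o['tool_rot'],o['contact_force'])
d={}
for n in ['scene','top','wrist']:
    d[n]=get_image(n); cv2.imwrite(f'pics/{n}0.png',d[n]['img'][:,:,::-1])
    print(n,{k:np.round(v,4).tolist() if not np.isscalar(v) else v for k,v in d[n].items() if k!='img'})
pickle.dump((o,d),open('d0.pkl','wb'))
E
```

```text
pics
0.0 [ 0.26709941 -0.53650014  0.22180892] [[ 8.95240464e-01  4.45582890e-01 -6.33153423e-04]
 [ 4.45583290e-01 -8.95238789e-01  1.74451578e-03]
 [ 2.10502879e-04 -1.84388370e-03 -9.99998278e-01]] [0.13835433 0.18982779 0.16838872]
scene {'vfov': 51.21689641936658, 'cx': 277.22270881771874, 'cy': 209.17857139443777, 'R': [[0.7907, 0.612, 0.0134], [0.5297, -0.673, -0.5162], [-0.3069, 0.4153, -0.8564]], 't': [-0.3739, -0.2434, 1.8518]}
top {'vfov': 48.36949734202591, 'cx': 273.8073508112796, 'cy': 200.89809662365977, 'R': [[-0.0225, -0.9997, 0.0036], [-0.9918, 0.0218, -0.1258], [0.1257, -0.0064, -0.992]], 't': [-0.1037, 0.5817, 1.5199]}
wrist {'vfov': 65.70646984690485, 'cx': 279.87150966857956, 'cy': 211.94343642866576, 'tool_from_camera': [[-0.0001, -0.956, -0.2934, 0.08], [1.0, -0.0003, 0.0009, 0.0], [-0.0009, -0.2934, 0.956, -0.1602], [0.0, 0.0, 0.0, 1.0]]}
```

View pics/scene0.png

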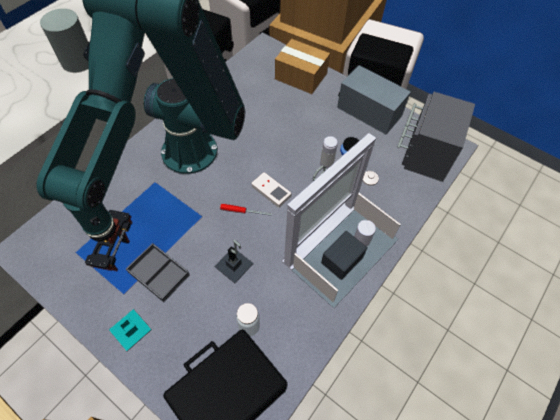

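View pics/top0.png

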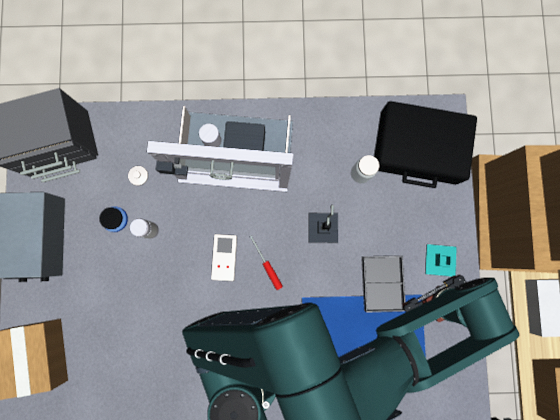

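The stand and pole are at about (323,225) in top and (234,260) in scene. The frame is at about (222,160) in top, with the ring near (222,172). I'll zoom in on these.

```bash
cat > h.py <<'E'
import numpy as np, cv2
def cam(d):
    f=210/np.tan(np.radians(d['vfov'])/2); return f,np.array(d['R']),np.array(d['t'])
def proj(d,X):
    f,R,t=cam(d); c=R@np.asarray(X,float)+t; return np.array([d['cx']+f*c[0]/c[2],d['cy']+f*c[1]/c[2]])
def ray(d,uv):
    f,R,t=cam(d); v=R.T@np.array([(uv[0]-d['cx'])/f,(uv[1]-d['cy'])/f,1]); return -R.T@t,v/np.linalg.norm(v)
def onz(d,uv,z):
    o,v=ray(d,uv); return o+v*(z-o[2])/v[2]
def tri(L):
    A=np.zeros((3,3));b=np.zeros(3);rs=[ray(d,p) for d,p in L]
    for o,v in rs:
        P=np.eye(3)-np.outer(v,v);A+=P;b+=P@o
    X=np.linalg.solve(A,b); return X,[round(1000*np.linalg.norm((np.eye(3)-np.outer(v,v))@(X-o)),1) for o,v in rs]
def crop(img,x,y,w,h,s):
    return cv2.resize(img[y:y+h,x:x+w],(w*s,h*s),interpolation=cv2.INTER_CUBIC)
E
python3 - <<'E'
import pickle,cv2,numpy as np; from h import *
o,d=pickle.load(open('d0.pkl','rb'))
s=d['scene']['img'][:,:,::-1];t=d['top']['img'][:,:,::-1]
a=np.hstack([crop(t,298,195,50,50,8),crop(s,209,232,50,50,8)])
b=np.hstack([crop(t,145,130,160,80,5)[:200*2,:800]])
cv2.imwrite('pics/c1.png',a[:400])
cv2.imwrite('pics/c2.png',b)
cv2.imwrite('pics/c3.png',crop(s,275,130,133,100,6)[:600,:800])
E
```

```text
(no output)
```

View pics/c1.png

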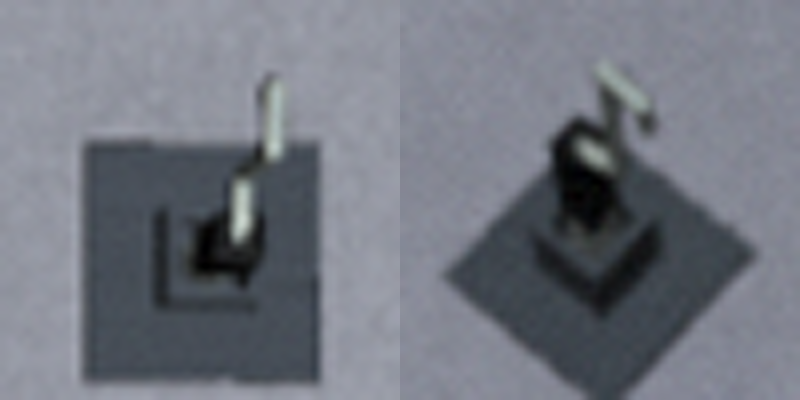

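View pics/c2.png

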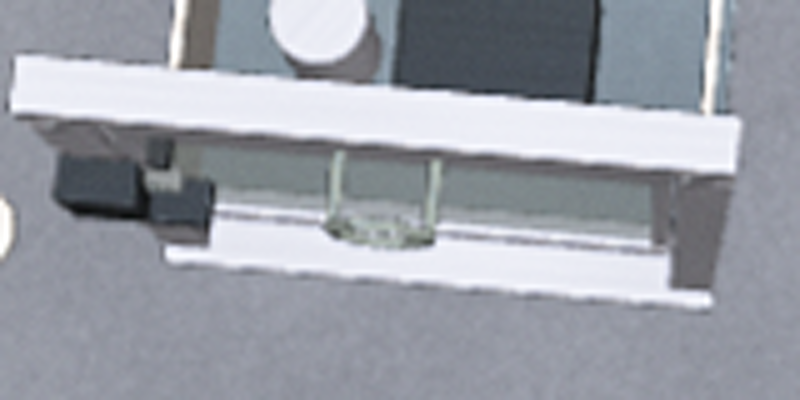

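View pics/c3.png

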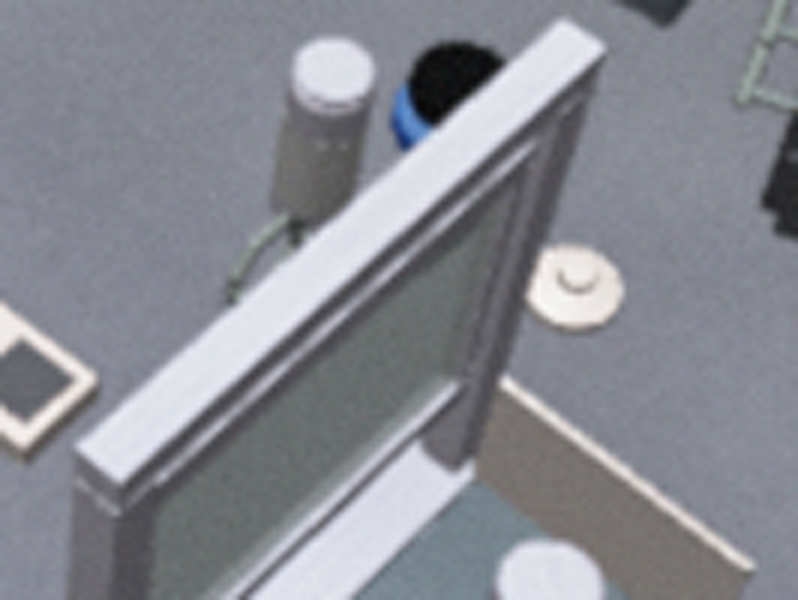

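Views: the stand plate is square in top, with the hook pointing up in the image (about +x). The frame's top bar corners, the catch block (left) and the ring with its stems, at about (221,177) in top, are all visible. Next I compute positions.

```bash
cat > m.py <<'E'
import pickle,cv2,numpy as np; from h import *
np.set_printoptions(precision=4,suppress=True)
o,d=pickle.load(open('d0.pkl','rb')); T,S=d['top'],d['scene']
c=lambda x,y,x0,y0,s:np.array([(x+.5)/s-.5+x0,(y+.5)/s-.5+y0])
t1=lambda x,y:c(x,y,298,195,8); s1=lambda x,y:c(x-400,y,209,232,8)
t2=lambda x,y:c(x,y,145,130,5); s3=lambda x,y:c(x,y,275,130,6)
print('camS',ray(S,(0,0))[0],'camT',ray(T,(0,0))[0])
P=[onz(T,t1(*p),.008) for p in [(83,141),(320,141),(320,382),(83,382)]]
print('stand',np.mean(P,0),P[0]-P[3],P[1]-P[2],P[0]-P[1])
P=[onz(S,s1(*p),.008) for p in [(445,275),(757,254)]]
print('standS',P, 'mid',np.mean(P,0))
print('hook top', [onz(T,t1(*p),.234) for p in [(270,157),(273,76)]],[onz(S,s1(*p),.234) for p in [(600,65),(652,108)]])
print('hook tri', tri([(T,t1(273,76)),(S,s1(652,108))]),tri([(T,t1(270,157)),(S,s1(600,65))]))
C=[tri([(T,t2(*a)),(S,s3(*b))]) for a,b in [((17,55),(605,47)),((740,120),(120,487)),((737,172),(80,450)),((12,113),(565,20))]]
for q in C: print('bar',q)
Q=np.array([q[0] for q in C]); print('mean',Q.mean(0),'yaw',np.degrees(np.arctan2(*(Q[0]-Q[1]+Q[3]-Q[2])[[0,1]]*[-1,1])), np.linalg.norm(Q[0]-Q[1]),np.linalg.norm(Q[3]-Q[2]))
for z in (.34,.35,.36): print('ring L,R outer top view',z,onz(T,t2(327,228),z),onz(T,t2(438,236),z))
E
python3 m.py
```

```text
camS [ 0.9929 -0.704   1.4652] camT [ 0.3835 -0.1067  1.5814]
stand [ 0.49   -0.2797  0.008 ] [ 0.1015 -0.0032  0.    ] [ 0.1015 -0.004   0.    ] [0.0022 0.1002 0.    ]
standS [array([ 0.4384, -0.3259,  0.008 ]), array([ 0.5422, -0.2316,  0.008 ])] mid [ 0.4903 -0.2787  0.008 ]
hook top [array([ 0.5118, -0.2809,  0.234 ]), array([ 0.5413, -0.2832,  0.234 ])] [array([ 0.5124, -0.2804,  0.234 ]), array([ 0.5406, -0.2822,  0.234 ])]
hook tri (array([ 0.5412, -0.2829,  0.2357]), [np.float64(0.1), np.float64(0.1)]) (array([ 0.5121, -0.2807,  0.2339]), [np.float64(0.4), np.float64(0.4)])
bar (array([0.6954, 0.2054, 0.4096]), [np.float64(0.5), np.float64(0.5)])
bar (array([ 0.6544, -0.1647,  0.4058]), [np.float64(0.8), np.float64(0.8)])
bar (array([ 0.6274, -0.1617,  0.4079]), [np.float64(1.6), np.float64(1.6)])
bar (array([0.6672, 0.2097, 0.406 ]), [np.float64(2.2), np.float64(2.2)])
mean [0.6611 0.0222 0.4073] yaw -6.22041305284291 0.3723337716847525 0.3735696970339585
ring L,R outer top view 0.34 [0.6144 0.0556 0.34  ] [ 0.6087 -0.0041  0.34  ]
ring L,R outer top view 0.35 [0.6125 0.0543 0.35  ] [ 0.6069 -0.0049  0.35  ]
ring L,R outer top view 0.36 [0.6106 0.053  0.36  ] [ 0.6051 -0.0058  0.36  ]
```

```bash
cat > pl.py <<'E'
import numpy as np
from scipy.spatial.transform import Rotation as Ro
from bench import telemetry
np.set_printoptions(precision=4,suppress=True)
A=np.radians(36)
def rot(yaw,a=A):
    px=np.array([np.cos(np.radians(yaw)),np.sin(np.radians(yaw)),0]);py=np.array([-px[1],px[0],0])
    z=np.sin(a)*px-np.cos(a)*np.array([0,0,1]);y=-py;return np.c_[np.cross(y,z),y,z]
def tcp(grip,R,back=0): return np.array(grip)+(.019-back)*R[:,2]
def step(p0,R0,p1,R1):
    return np.r_[R0.T@(np.asarray(p1)-p0)/.5, Ro.from_matrix(R0.T@R1).as_rotvec()/(np.pi/4)]
def now():
    o=telemetry.get_obs(); return o['eef_pos'],np.array(o['tool_rot']),o
E
python3 - <<'E'
from pl import *; from m import T,onz,t2
p,R,o=now(); R1=rot(-4.5); g=[.4905,-.2793,.104]
q=tcp(g,R1,.09); print(q,step(p,R,q,R1)); print(step(q,R1,tcp(g,R1),R1))
for z in(.0,.03,.06): print(z,onz(T,t2(440,285),z),onz(T,t2(440,270),z),onz(T,t2(100,185),z+.2))
E
```

```text
camS [ 0.9929 -0.704   1.4652] camT [ 0.3835 -0.1067  1.5814]
stand [ 0.49   -0.2797  0.008 ] [ 0.1015 -0.0032  0.    ] [ 0.1015 -0.004   0.    ] [0.0022 0.1002 0.    ]
standS [array([ 0.4384, -0.3259,  0.008 ]), array([ 0.5422, -0.2316,  0.008 ])] mid [ 0.4903 -0.2787  0.008 ]
hook top [array([ 0.5118, -0.2809,  0.234 ]), array([ 0.5413, -0.2832,  0.234 ])] [array([ 0.5124, -0.2804,  0.234 ]), array([ 0.5406, -0.2822,  0.234 ])]
hook tri (array([ 0.5412, -0.2829,  0.2357]), [np.float64(0.1), np.float64(0.1)]) (array([ 0.5121, -0.2807,  0.2339]), [np.float64(0.4), np.float64(0.4)])
bar (array([0.6954, 0.2054, 0.4096]), [np.float64(0.5), np.float64(0.5)])
bar (array([ 0.6544, -0.1647,  0.4058]), [np.float64(0.8), np.float64(0.8)])
bar (array([ 0.6274, -0.1617,  0.4079]), [np.float64(1.6), np.float64(1.6)])
bar (array([0.6672, 0.2097, 0.406 ]), [np.float64(2.2), np.float64(2.2)])
mean [0.6611 0.0222 0.4073] yaw -6.22041305284291 0.3723337716847525 0.3735696970339585
ring L,R outer top view 0.34 [0.6144 0.0556 0.34  ] [ 0.6087 -0.0041  0.34  ]
ring L,R outer top view 0.35 [0.6125 0.0543 0.35  ] [ 0.6069 -0.0049  0.35  ]
ring L,R outer top view 0.36 [0.6106 0.053  0.36  ] [ 0.6051 -0.0058  0.36  ]
[ 0.4489 -0.276   0.1614] [ 0.5577 -0.3044  0.1216 -0.2179  0.7805  0.6645]
[-0.   -0.    0.18  0.    0.    0.  ]
0.0 [0.6363 0.023  0.    ] [0.6467 0.0229 0.    ] [0.6696 0.21   0.2   ]
0.03 [0.6315 0.0205 0.03  ] [0.6417 0.0204 0.03  ] [0.6634 0.2031 0.23  ]
0.06 [0.6267 0.0181 0.06  ] [0.6367 0.0179 0.06  ] [0.6572 0.1962 0.26  ]
```

Call:
move_arm(targets=[[0.05, -0.03, 0.01, -0.02, 0.07, 0.06], [0.12, -0.07, 0.03, -0.05, 0.17, 0.15], [0.2, -0.11, 0.045, -0.08, 0.28, 0.24], [0.28, -0.15, 0.06, -0.11, 0.39, 0.33], [0.36, -0.2, 0.08, -0.14, 0.5, 0.43], [0.44, -0.24, 0.095, -0.17, 0.61, 0.52], [0.51, -0.28, 0.11, -0.2, 0.71, 0.61], [0.558, -0.304, 0.122, -0.218, 0.78, 0.665]], jaw=1)

```text
time: 0.95
eef_pos: [0.4486, -0.2735, 0.1608]
tool_rot: [[0.806, -0.081, 0.586], [-0.067, -0.997, -0.047], [0.588, -0.001, -0.809]]
contact_force: [1.3, -0.2, 0.7]
grip_width: 0.997
grip_force: 0.0
```

```bash
python3 - <<'E'
from pl import *; from bench import get_image; import cv2
cv2.imwrite('pics/w1.png',get_image('wrist')['img'][:,:,::-1])
p,R,o=now(); R1=rot(-4.5); g=[.4905,-.2793,.104]
q=tcp(g,R1,.09); print(o['time'],p,o['joint_positions'],step(p,R,q,R1),step(p,R,tcp(g,R1),R1))
E
```

```text
1.0 [ 0.4484 -0.2689  0.159 ] [-1.0505  0.2056  2.2038  1.0256  0.6087 -0.2281] [ 0.0047  0.014  -0.0027 -0.0059 -0.0014 -0.009 ] [ 0.0045  0.0148  0.1773 -0.0059 -0.0014 -0.009 ]
```

View pics/w1.png

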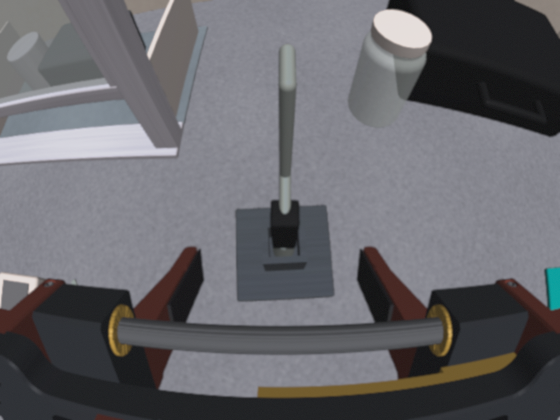

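The wrist view shows the pole centred between the fingers at about (285,220). Now I go in to grasp.

Call:
move_arm(targets=[[0, 0, 0.01, 0, 0, 0], [0, 0, 0.04, 0, 0, 0], [0, 0, 0.07, 0, 0, 0], [0, 0, 0.1, 0, 0, 0], [0, 0, 0.13, 0, 0, 0], [0, 0, 0.16, 0, 0, 0], [0, 0, 0.18, 0, 0, 0], [0, 0, 0.18, 0, 0, 0]])

```text
time: 1.8
eef_pos: [0.5035, -0.2833, 0.0884]
tool_rot: [[0.806, -0.078, 0.586], [-0.062, -0.997, -0.048], [0.588, 0.003, -0.809]]
contact_force: [0.8, -0.1, -0.6]
grip_width: 1.0
grip_force: 0.0
```

```bash
python3 - <<'E'
from pl import *
p,R,o=now(); R1=rot(-4.5); g=[.4905,-.2793,.104]
print(o['time'],p,o['contact_force'],step(p,R,tcp(g,R1),R1))
E
```

```text
1.8 [ 0.5035 -0.2833  0.0884] [ 0.7551 -0.1474 -0.5876] [-0.003  -0.0059 -0.0028  0.0025 -0.0005  0.0025]
```

Call:
move_arm(targets=[[0, 0, 0, 0, 0, 0], [0, 0, 0, 0, 0, 0], [0, 0, 0, 0, 0, 0], [0, 0, 0, 0, 0, 0], [0, 0, 0, 0, 0, 0], [0, 0, 0, 0, 0, 0], [0, 0, 0, 0, 0, 0], [0, 0, 0, 0, 0, 0]], jaw=0)

```text
time: 2.6
eef_pos: [0.5021, -0.2809, 0.0888]
tool_rot: [[0.806, -0.079, 0.586], [-0.063, -0.997, -0.047], [0.588, 0.001, -0.809]]
contact_force: [-0.4, 0.3, -0.1]
grip_width: 0.313
grip_force: 0.0
```

```bash
python3 - <<'E'
from pl import *
p,R,o=now(); R1=rot(-4.5); g=[.4905,-.2793,.104]
print(o['time'],p,R,o['contact_force'],o['grip_width'],step(p,R,tcp(g,R1),R1))
# lift 120 mm
G=R1[:,2]*.019; print('lift',step(p,R,p+[0,0,.125],R))
np.savez('grasp.npz',p=p,R=R)
E
```

```text
2.6 [ 0.5021 -0.2809  0.0888] [[ 0.8065 -0.0789  0.586 ]
 [-0.0631 -0.9969 -0.0474]
 [ 0.5879  0.0013 -0.8089]] [-0.4155  0.312  -0.1248] 0.31258121434820557 [-0.0011 -0.0014 -0.0002  0.0016 -0.0002  0.0005]
lift [ 0.147   0.0003 -0.2022  0.      0.      0.    ]
```

Still closing (0.31); one more hold.

Call:
move_arm(targets=[[0, 0, 0, 0, 0, 0], [0, 0, 0, 0, 0, 0], [0, 0, 0, 0, 0, 0], [0, 0, 0, 0, 0, 0], [0, 0, 0, 0, 0, 0], [0, 0, 0, 0, 0, 0], [0, 0, 0, 0, 0, 0], [0, 0, 0, 0, 0, 0]])

```text
time: 3.4
eef_pos: [0.5021, -0.2809, 0.0888]
tool_rot: [[0.806, -0.079, 0.586], [-0.063, -0.997, -0.047], [0.588, 0.001, -0.809]]
contact_force: [0.2, 0.8, -0.4]
grip_width: 0.223
grip_force: 30.0
```

```bash
python3 - <<'E'
from pl import *
p,R,o=now(); R1=rot(-4.5); g=[.4905,-.2793,.104]
print(o['time'],p,R,o['contact_force'],o['grip_width'],step(p,R,tcp(g,R1),R1))
np.savez('grasp.npz',p=p,R=R)
E
```

```text
3.4 [ 0.5021 -0.2809  0.0888] [[ 0.8064 -0.0789  0.586 ]
 [-0.0631 -0.9969 -0.0473]
 [ 0.588   0.0012 -0.8089]] [ 0.2489  0.8484 -0.4285] 0.22347574662998423 [-0.0011 -0.0014 -0.0003  0.0016 -0.0003  0.0004]
```

Gripped at 20 mm with 30 N. Now I lift.

Call:
move_arm(targets=[[0.006, 0, -0.008, 0, 0, 0], [0.022, 0, -0.03, 0, 0, 0], [0.044, 0, -0.06, 0, 0, 0], [0.068, 0, -0.093, 0, 0, 0], [0.092, 0, -0.126, 0, 0, 0], [0.116, 0, -0.16, 0, 0, 0], [0.136, 0, -0.187, 0, 0, 0], [0.147, 0, -0.202, 0, 0, 0]])

```text
time: 4.2
eef_pos: [0.5021, -0.2809, 0.2149]
tool_rot: [[0.806, -0.079, 0.586], [-0.062, -0.997, -0.048], [0.588, 0.002, -0.809]]
contact_force: [0.8, -0.4, -2.0]
grip_width: 0.225
grip_force: 30.0
```

Call:
move_arm(targets=[[0, 0, 0, 0, 0, 0], [0, 0, 0, 0, 0, 0], [0, 0, 0, 0, 0, 0], [0, 0, 0, 0, 0, 0], [0, 0, 0, 0, 0, 0], [0, 0, 0, 0, 0, 0], [0, 0, 0, 0, 0, 0], [0, 0, 0, 0, 0, 0]])

```text
time: 5.0
eef_pos: [0.5022, -0.2808, 0.2137]
tool_rot: [[0.806, -0.079, 0.586], [-0.063, -0.997, -0.047], [0.588, 0.001, -0.809]]
contact_force: [-0.4, -0.1, -2.5]
grip_width: 0.227
grip_force: 30.0
```

```bash
python3 - <<'E'
from pl import *
from bench import get_image; import pickle
p,R,o=now(); d={n:get_image(n) for n in('scene','top')}; pickle.dump((o,d),open('d1.pkl','wb'))
from h import *
im=[crop(d[n]['img'][:,:,::-1],*b,8) for n,b in (('top',(305,185,45,60)),('scene',(205,210,50,60)))]
cv2.imwrite('pics/c4.png',np.hstack(im))
print(o['time'],p,R,o['contact_force'],o['torque'],o['grip_width'])
R1=rot(-6.2); 
pole=np.array([.6113,.0270,0])-(.036+.033)*np.array([.9942,-.108,0])   # mouth 33 mm before the ring
g0=np.load('grasp.npz'); off=g0['R'].T@(np.array([.4907,-.2793,.104])-g0['p']); print('off',off)
grip=np.array([pole[0],pole[1],.345-.212+.09]); q=grip-R1@off
print(q,step(p,R,q,R1))
E
```

```text
5.0 [ 0.5022 -0.2808  0.2137] [[ 0.8065 -0.0789  0.586 ]
 [-0.0632 -0.9969 -0.0474]
 [ 0.5879  0.0012 -0.8089]] [-0.3618 -0.1256 -2.4929] [0.0754 0.4534 0.0155] 0.22702386503869484
off [-0.0004 -0.0007 -0.019 ]
[0.5541 0.0325 0.2078] [ 0.0372 -0.6329  0.0406 -0.0206 -0.0002  0.031 ]
```

View pics/c4.png

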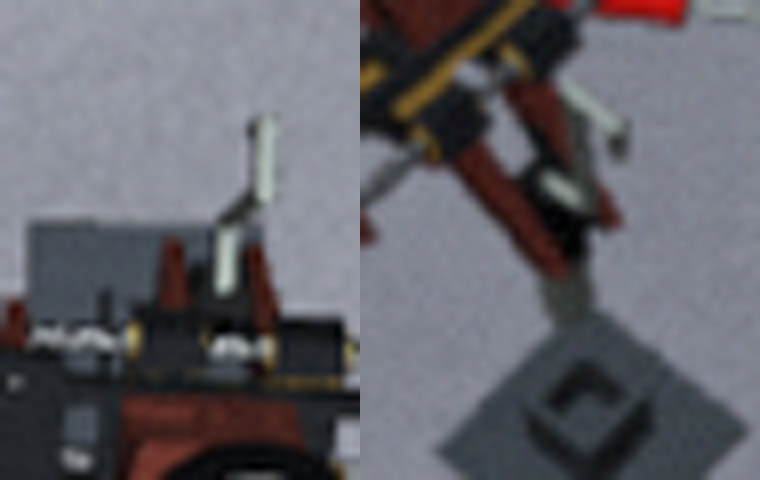

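The pole is out of the cup and upright. The hook's outer end is at crop (265,117) in top and (620,135) in scene. I triangulate that as I go.

```bash
python3 - <<'E' 2>&1 | tail -4
import pickle; from h import *
o,d=pickle.load(open('d1.pkl','rb')); T,S=d['top'],d['scene']
c=lambda x,y,x0,y0,s:np.array([(x+.5)/s-.5+x0,(y+.5)/s-.5+y0])
t=lambda x,y:c(x,y,305,185,8); s=lambda x,y:c(x-360,y,205,210,8)
print(tri([(T,t(265,116)),(S,s(625,130))]),tri([(T,t(263,203)),(S,s(567,82))]))
E
```

```text
(array([ 0.54033824, -0.2825489 ,  0.35829275]), [np.float64(0.9), np.float64(0.9)]) (array([ 0.51135837, -0.28067115,  0.35919126]), [np.float64(0.9), np.float64(0.9)])
```

Call:
move_arm(targets=[[0, -0.03, 0.002, 0, 0, 0], [0.002, -0.1, 0.006, 0, 0, 0.01], [0.007, -0.19, 0.012, 0, 0, 0.02], [0.014, -0.28, 0.018, -0.01, 0, 0.03], [0.02, -0.37, 0.024, -0.02, 0, 0.03], [0.026, -0.46, 0.03, -0.02, 0, 0.03], [0.032, -0.55, 0.036, -0.02, 0, 0.03], [0.037, -0.61, 0.04, -0.02, 0, 0.03]])

```text
time: 5.9
eef_pos: [0.5444, -0.0123, 0.2063]
tool_rot: [[0.809, -0.107, 0.578], [-0.087, -0.994, -0.063], [0.581, 0.0, -0.814]]
contact_force: [1.0, -0.7, -2.8]
grip_width: 0.229
grip_force: 30.0
```

Call:
move_arm(targets=[[0, -0.018, 0, 0, 0, 0], [0, -0.023, 0, 0, 0, 0], [0, -0.023, 0, 0, 0, 0], [0, -0.023, 0, 0, 0, 0], [0, -0.023, 0, 0, 0, 0], [0, -0.023, 0, 0, 0, 0], [0, -0.023, 0, 0, 0, 0], [0, -0.023, 0, 0, 0, 0]])

```text
time: 6.7
eef_pos: [0.5466, -0.0043, 0.2065]
tool_rot: [[0.809, -0.11, 0.578], [-0.088, -0.994, -0.065], [0.581, 0.002, -0.814]]
contact_force: [0.0, 0.2, -3.3]
grip_width: 0.228
grip_force: 30.0
```

```bash
python3 - <<'E'
from pl import *
from bench import get_image; import pickle
p,R,o=now(); d={n:get_image(n) for n in('scene','top','wrist')}; pickle.dump((o,d),open('d2.pkl','wb'))
from h import *
a=crop(d['top']['img'][:,:,::-1],185,150,75,60,5);b=crop(d['scene']['img'][:,:,::-1],285,140,75,60,5)
w=cv2.resize(d['wrist']['img'][:300,80:480,::-1],(400,300))
cv2.imwrite('pics/c5.png',np.hstack([np.vstack([a,b]),np.vstack([w,0*w])]))
print(o['time'],p,R,o['contact_force'],o['torque'],o['grip_width'])
print(step(p,R,[0.5541,0.0325,0.2078],rot(-6.2)))
E
```

```text
6.7 [ 0.5466 -0.0043  0.2065] [[ 0.8088 -0.1098  0.5778]
 [-0.0883 -0.994  -0.0652]
 [ 0.5815  0.0017 -0.8136]] [ 0.0076  0.211  -3.2903] [0.088  0.4778 0.0022] 0.22808379419984487
[ 0.0071 -0.0749  0.0016  0.0031  0.0099 -0.0005]
```

View pics/c5.png

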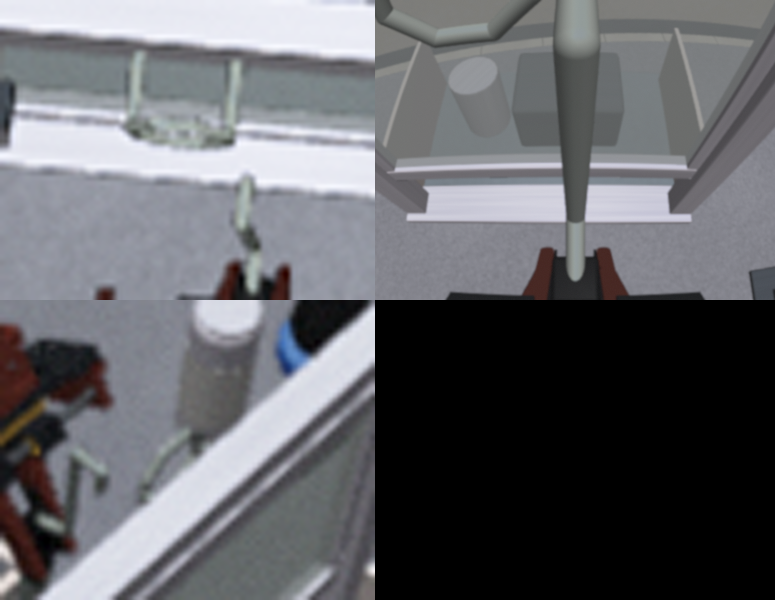

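Viewed: the hook tip is at crop (247,180) in top and the ring centre at about (182,130), so about 37 mm to the left remains. I'll check the ring prediction against the pixels, then correct.

```bash
python3 - <<'E'
import pickle; from h import *
o,d=pickle.load(open('d2.pkl','rb')); T,S=d['top'],d['scene']
fy=np.array([.108,.994,0]);
inv=lambda uv,x0,y0:(np.array(uv)-[x0,y0]+.5)*5-.5
for z0 in(-.005,0,.005):
  C=np.array([.6113,.0268,.34+z0])
  th=np.radians(np.arange(0,360,30))
  for rr in (.029,):
    print(z0,'scene',[inv(proj(S,C+rr*(np.cos(t)*fy+np.sin(t)*np.array([0,0,1]))),285,140).round().astype(int).tolist() for t in th[:7]],
     'top',[inv(proj(T,C+rr*(np.cos(t)*fy+np.sin(t)*np.array([0,0,1]))),185,150).round().astype(int).tolist() for t in th[[0,3,6,9]]])
E
```

```text
-0.005 scene [[199, 147], [197, 137], [188, 137], [173, 146], [157, 163], [144, 183], [138, 200]] top [[128, 130], [176, 124], [235, 139], [187, 143]]
0 scene [[199, 142], [198, 132], [189, 132], [174, 141], [158, 159], [145, 179], [139, 196]] top [[127, 128], [175, 123], [234, 137], [186, 142]]
0.005 scene [[200, 138], [199, 127], [189, 127], [175, 137], [159, 154], [146, 174], [140, 191]] top [[126, 126], [173, 121], [233, 135], [185, 140]]
```

Call:
move_arm(targets=[[0.001, -0.01, 0, 0, 0, 0], [0.002, -0.025, 0, 0, 0, 0], [0.004, -0.045, 0, 0, 0.01, 0], [0.006, -0.06, 0.001, 0, 0.01, 0], [0.007, -0.07, 0.002, 0, 0.01, 0], [0.007, -0.075, 0.002, 0, 0.01, 0], [0.007, -0.075, 0.002, 0, 0.01, 0], [0.007, -0.075, 0.002, 0, 0.01, 0]])

```text
time: 7.65
eef_pos: [0.554, 0.0329, 0.2075]
tool_rot: [[0.804, -0.109, 0.584], [-0.087, -0.994, -0.065], [0.588, 0.002, -0.809]]
contact_force: [-0.6, 0.1, -2.3]
grip_width: 0.227
grip_force: 30.0
```

```bash
python3 - <<'E'
from pl import *
from bench import get_image; import pickle
p,R,o=now(); d={n:get_image(n) for n in('scene','top','wrist')}; pickle.dump((o,d),open('d3.pkl','wb'))
from h import *
a=crop(d['top']['img'][:,:,::-1],195,155,50,50,8);b=crop(d['scene']['img'][:,:,::-1],295,150,50,50,8)
cv2.imwrite('pics/c6.png',np.hstack([a,b]))
print(o['time'],p,o['contact_force'],step(p,R,[0.5541,0.0325,0.2078],rot(-6.2)))
E
```

```text
7.65 [0.554  0.0329 0.2075] [-0.5833  0.0858 -2.3242] [ 0.0005  0.0008 -0.0003  0.0026  0.0002  0.0005]
```

View pics/c6.png

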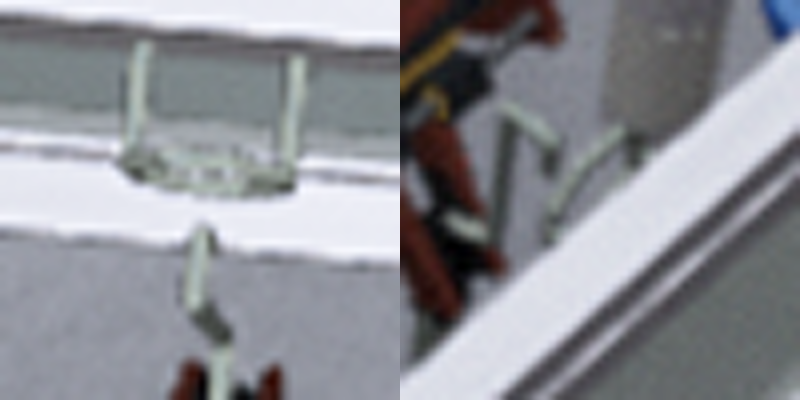

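The ring's predicted outline matches the picture (apex at about (190,132)), and the hook is lined up in front of the ring. I advance 33 mm through the hole.

Call:
move_arm(targets=[[0.003, 0, 0.002, 0, 0, 0], [0.01, 0, 0.007, 0, 0, 0], [0.019, 0, 0.014, 0, 0, 0], [0.028, 0, 0.02, 0, 0, 0], [0.037, 0, 0.027, 0, 0, 0], [0.046, 0, 0.033, 0, 0, 0], [0.0535, 0, 0.039, 0, 0, 0], [0.0535, 0, 0.039, 0, 0, 0]])

```text
time: 8.6
eef_pos: [0.588, 0.0293, 0.2078]
tool_rot: [[0.804, -0.109, 0.585], [-0.087, -0.994, -0.066], [0.588, 0.002, -0.809]]
contact_force: [0.0, -0.0, -1.4]
grip_width: 0.222
grip_force: 30.0
```

```bash
python3 - <<'E'
from pl import *
from bench import get_image; import pickle
p,R,o=now(); d={n:get_image(n) for n in('scene','top','wrist')}; pickle.dump((o,d),open('d4.pkl','wb'))
from h import *
a=crop(d['top']['img'][:,:,::-1],195,150,50,50,8);b=crop(d['scene']['img'][:,:,::-1],295,150,50,50,8)
cv2.imwrite('pics/c7.png',np.hstack([a,b]))
print(o['time'],p,o['contact_force'],step(p,R,np.array([0.5541,0.0325,0.2078])+.033*np.array([.994,-.108,0]),rot(-6.2)))
E
```

```text
8.6 [0.588  0.0293 0.2078] [ 0.0173 -0.0206 -1.4458] [-0.0017  0.0009 -0.0013  0.0026 -0.001   0.0003]
```

View pics/c7.png

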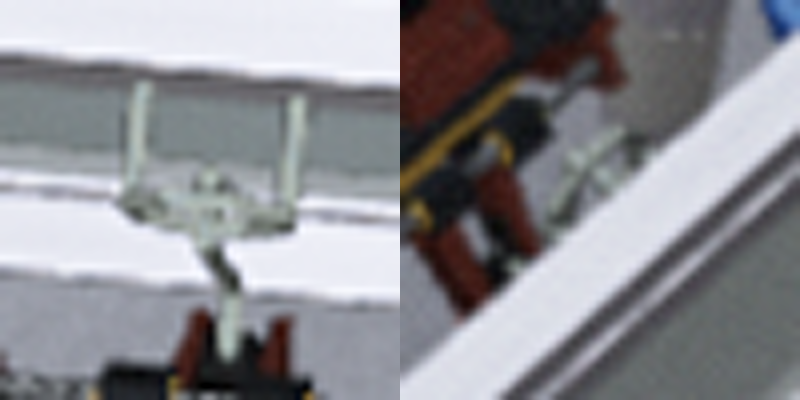

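The hook end at about (207,175) is through and behind the ring, centred. I lower 20 mm.

Call:
move_arm(targets=[[-0.002, 0, 0.003, 0, 0, 0], [-0.006, 0, 0.008, 0, 0, 0], [-0.01, 0, 0.014, 0, 0, 0], [-0.014, 0, 0.019, 0, 0, 0], [-0.018, 0, 0.025, 0, 0, 0], [-0.0225, 0, 0.031, 0, 0, 0], [-0.0235, 0, 0.0325, 0, 0, 0], [-0.0235, 0, 0.0325, 0, 0, 0]])

```text
time: 9.55
eef_pos: [0.5869, 0.0293, 0.1872]
tool_rot: [[0.805, -0.109, 0.584], [-0.087, -0.994, -0.065], [0.587, 0.002, -0.809]]
contact_force: [-0.9, -0.5, -2.2]
grip_width: 0.225
grip_force: 30.0
```

```bash
python3 - <<'E'
from pl import *
p,R,o=now()
print(o['time'],p,o['contact_force'],o['torque'],step(p,R,np.array([0.5541,0.0325,0.1878])+.033*np.array([.994,-.108,0]),rot(-6.2)))
E
```

```text
9.55 [0.5869 0.0293 0.1872] [-0.945 -0.5   -2.166] [0.0937 0.4865 0.0562] [ 0.0007  0.0008 -0.001   0.0026  0.0006  0.0004]
```

No contact on the way down. I continue 24 mm to engage the rim.

Call:
move_arm(targets=[[-0.002, 0, 0.0025, 0, 0, 0], [-0.005, 0, 0.007, 0, 0, 0], [-0.009, 0, 0.012, 0, 0, 0], [-0.013, 0, 0.018, 0, 0, 0], [-0.017, 0, 0.0235, 0, 0, 0], [-0.021, 0, 0.029, 0, 0, 0], [-0.025, 0, 0.0345, 0, 0, 0], [-0.028, 0, 0.0388, 0, 0, 0]])

```text
time: 10.35
eef_pos: [0.5888, 0.0307, 0.1707]
tool_rot: [[0.811, -0.111, 0.575], [-0.088, -0.994, -0.068], [0.579, 0.005, -0.816]]
contact_force: [-1.4, -1.3, 1.2]
grip_width: 0.226
grip_force: 30.0
```

Call:
move_arm(targets=[[0, 0, 0, 0, 0, 0], [0, 0, 0, 0, 0, 0], [0, 0, 0, 0, 0, 0], [0, 0, 0, 0, 0, 0], [0, 0, 0, 0, 0, 0], [0, 0, 0, 0, 0, 0], [0, 0, 0, 0, 0, 0], [0, 0, 0, 0, 0, 0]])

```text
time: 11.15
eef_pos: [0.5888, 0.0306, 0.1707]
tool_rot: [[0.811, -0.111, 0.575], [-0.088, -0.994, -0.068], [0.579, 0.005, -0.816]]
contact_force: [0.5, -0.5, 0.6]
grip_width: 0.228
grip_force: 30.0
```

```bash
python3 - <<'E'
from pl import *
from bench import get_image; import pickle
p,R,o=now(); d={n:get_image(n) for n in('top','wrist')}; pickle.dump((o,d),open('d5.pkl','wb'))
print(o['time'],p,o['contact_force'],o['torque'],step(p,R,np.array([0.5541,0.0325,0.1638])+.033*np.array([.994,-.108,0]),rot(-6.2)))
E
```

```text
11.15 [0.5888 0.0306 0.1707] [ 0.4915 -0.4678  0.5655] [ 0.0286  0.1159 -0.024 ] [-0.0107  0.0037  0.0093  0.007   0.0143  0.0004]
```

The arm is compliant, about 0.43 N/mm, and the hook bears with about 3 N. I pull 32 mm.

Call:
move_arm(targets=[[-0.002, 0, 0.0025, 0, 0, 0], [-0.006, 0, 0.009, 0, 0, 0], [-0.012, 0, 0.016, 0, 0, 0], [-0.018, 0, 0.024, 0, 0, 0], [-0.024, 0, 0.032, 0, 0, 0], [-0.029, 0, 0.04, 0, 0, 0], [-0.034, 0, 0.047, 0, 0, 0], [-0.0376, 0, 0.0518, 0, 0, 0]])

```text
time: 12.05
eef_pos: [0.5915, 0.0342, 0.1522]
tool_rot: [[0.825, -0.117, 0.553], [-0.09, -0.993, -0.076], [0.558, 0.013, -0.83]]
contact_force: [-3.5, -3.4, 1.2]
grip_width: 0.226
grip_force: 30.0
```

```bash
python3 - <<'E'
from pl import *
p,R,o=now()
print(o['time'],p,o['contact_force'],o['torque'],step(p,R,np.array([0.5541,0.0325,0.1318])+.033*np.array([.994,-.108,0]),rot(-6.2)))
E
```

```text
12.05 [0.5915 0.0342 0.1522] [-3.481  -3.4363  1.2406] [ 0.0031  0.0553 -0.4608] [-0.0295  0.011   0.0296  0.0198  0.0457  0.0004]
```

```bash
python3 - <<'E'
from pl import *
p,R,o=now()
print(o['time'],p,o['contact_force'],o['joint_positions'],o['qvel'],o['effort'])
import pickle
for i in (2,3,4,5):
  q=pickle.load(open(f'd{i}.pkl','rb'))[0]; print(i,q['eef_pos'],q['joint_positions'],q['effort'])
E
```

```text
12.05 [0.5915 0.0342 0.1522] [-3.481  -3.4363  1.2406] [-0.0154  0.2595  2.1084 -0.3522  0.1962  1.9939] [ 0.0208  0.036  -0.0094 -0.114   0.0019  0.1297] [  1.7933 -36.2429 -20.4443  -0.3197  -3.6837  -0.4699]
2 [ 0.5466 -0.0043  0.2065] [-0.1495  0.0842  2.1622  0.0792  0.2758  1.4614] [ -0.0406 -29.6554 -23.6747   0.1326  -4.0109   0.0052]
3 [0.554  0.0329 0.2075] [-0.0333  0.0995  2.1461 -0.1713  0.2731  1.7962] [  0.1785 -30.7543 -23.7785  -0.2578  -3.9832   0.0331]
4 [0.588  0.0293 0.2078] [-0.0402  0.1467  2.0856 -0.1503  0.2844  1.77  ] [ -0.0396 -34.0909 -24.0485  -0.1947  -3.9588  -0.0282]
5 [0.5888 0.0306 0.1707] [-0.0335  0.2187  2.1176 -0.2531  0.1959  1.88  ] [  0.2275 -34.709  -19.538   -0.198   -3.0676  -0.023 ]
```

Joint 5 is at its lower limit (0.2), so the pole has tilted slightly. I fit the arm geometry from the logged data and find tilts that keep the joint clear.

```bash
cat > kin.py <<'E'
from pl import *
import pickle
from scipy.optimize import least_squares
D=[pickle.load(open(f'd{i}.pkl','rb'))[0] for i in range(6)]+[telemetry.get_obs()]
A_,b_=[],[]
for o in D:
    p,z,j=np.array(o['eef_pos']),np.array(o['tool_rot'])[:,2],o['joint_positions']
    u=np.array([np.cos(j[0]),np.sin(j[0]),0]);v=np.array([-u[1],u[0],0]);s=j[1]+j[2]
    # p = L z + (a1+a2 sin j2+a3 sin s) u + lat v + (d+a2 cos j2+a3 cos s) k ; unknown L,a1,a2,a3,lat,d
    k=np.array([0,0,1.])
    M=np.c_[z,u,np.sin(j[1])*u+np.cos(j[1])*k,np.sin(s)*u+np.cos(s)*k,v,k]
    A_.append(M);b_.append(p)
K,res,_,_=np.linalg.lstsq(np.vstack(A_),np.hstack(b_),rcond=None)
fit_err=np.abs(np.vstack(A_)@K-np.hstack(b_)).max()
def arm(p,R):
    def f(j):
        u=np.array([np.cos(j[0]),np.sin(j[0]),0]);v=np.array([-u[1],u[0],0]);s=j[1]+j[2];k=np.array([0,0,1.])
        return K[0]*R[:,2]+(K[1]+K[2]*np.sin(j[1])+K[3]*np.sin(s))*u+K[4]*v+(K[5]+K[2]*np.cos(j[1])+K[3]*np.cos(s))*k-p
    r=least_squares(f,[0,.3,2.1]).x; s=r[1]+r[2]
    fd=np.array([np.cos(r[0])*np.sin(s),np.sin(r[0])*np.sin(s),np.cos(s)])
    return r,np.arccos(fd@R[:,2])
g0=np.load('grasp.npz')
c,s_=np.cos(np.radians(-4.5)),np.sin(np.radians(-4.5))
mt=g0['R'].T@(np.array([.4907+.036*c,-.2793+.036*s_,.226])-g0['p'])   # mouth in tool frame
RING=np.array([.6113,.0268])
def pose(zm,tilt,dx=0,yaw=-6.2):   # mouth roof at height zm, pole tilted forward
    R=rot(yaw,A-np.radians(tilt)); M=np.r_[RING+dx*np.array([.994,-.108]),zm]
    return M-R@mt,R
E
python3 - <<'E'
from kin import *
print('K',K,'err',fit_err)
p,R,o=D[-1]['eef_pos'],np.array(D[-1]['tool_rot']),D[-1]
print('mouth now',p+R@mt, 'j5 check',arm(p,R))
for zm in (.318,.29,.275,.26,.25,.24,.228):
    print(zm,[(t,round(arm(*pose(zm,t))[1],3)) for t in (0,3,6,9,12,15,18)])
E
```

```text
K [ 0.3508 -0.038   0.6703  0.4012  0.07    0.075 ] err 0.01796308172109895
mouth now [0.621  0.0331 0.2884] j5 check (array([-0.0234,  0.2276,  2.1324]), np.float64(0.20177678819199144))
0.318 [(0, np.float64(0.208)), (3, np.float64(0.297)), (6, np.float64(0.385)), (9, np.float64(0.472)), (12, np.float64(0.557)), (15, np.float64(0.641)), (18, np.float64(0.723))]
0.29 [(0, np.float64(0.128)), (3, np.float64(0.218)), (6, np.float64(0.307)), (9, np.float64(0.395)), (12, np.float64(0.481)), (15, np.float64(0.566)), (18, np.float64(0.65))]
0.275 [(0, np.float64(0.086)), (3, np.float64(0.175)), (6, np.float64(0.265)), (9, np.float64(0.353)), (12, np.float64(0.44)), (15, np.float64(0.526)), (18, np.float64(0.61))]
0.26 [(0, np.float64(0.048)), (3, np.float64(0.131)), (6, np.float64(0.222)), (9, np.float64(0.311)), (12, np.float64(0.399)), (15, np.float64(0.485)), (18, np.float64(0.57))]
0.25 [(0, np.float64(0.035)), (3, np.float64(0.103)), (6, np.float64(0.193)), (9, np.float64(0.283)), (12, np.float64(0.371)), (15, np.float64(0.458)), (18, np.float64(0.543))]
0.24 [(0, np.float64(0.044)), (3, np.float64(0.075)), (6, np.float64(0.164)), (9, np.float64(0.254)), (12, np.float64(0.343)), (15, np.float64(0.431)), (18, np.float64(0.516))]
0.228 [(0, np.float64(0.073)), (3, np.float64(0.045)), (6, np.float64(0.129)), (9, np.float64(0.22)), (12, np.float64(0.309)), (15, np.float64(0.397)), (18, np.float64(0.484))]
```

```bash
python3 - <<'E'
from kin import *
p,R=D[-1]['eef_pos'],np.array(D[-1]['tool_rot'])
print(step(p,R,*pose(.286,10.5)),step(p,R,*pose(.286,5,.004)))
E
```

```text
[-0.0438  0.0121 -0.0374  0.0198 -0.1876 -0.0014] [-0.0207  0.0117 -0.0119  0.0198 -0.0654 -0.0005]
```

Call:
move_arm(targets=[[-0.001, 0.0005, -0.003, 0.001, -0.01, 0], [-0.003, 0.001, -0.009, 0.002, -0.025, 0], [-0.005, 0.002, -0.015, 0.004, -0.04, 0], [-0.007, 0.003, -0.022, 0.006, -0.055, 0], [-0.009, 0.004, -0.029, 0.008, -0.07, 0], [-0.011, 0.006, -0.036, 0.01, -0.094, 0], [-0.011, 0.006, -0.036, 0.01, -0.094, 0], [-0.011, 0.006, -0.036, 0.01, -0.094, 0]])

```text
time: 12.85
eef_pos: [0.5784, 0.0332, 0.1654]
tool_rot: [[0.861, -0.112, 0.495], [-0.094, -0.994, -0.061], [0.499, 0.006, -0.867]]
contact_force: [1.9, -0.4, 1.5]
grip_width: 0.227
grip_force: 30.0
```

```bash
cat > st.py <<'E'
from kin import *
import sys
o=D[-1];p,R=np.array(o['eef_pos']),np.array(o['tool_rot'])
m=p+R@mt; e=m[:2]-RING
print('t',o['time'],'p',p,'F',o['contact_force'],'j5',round(o['joint_positions'][4],3),'mouth',m,'ex,ey mm',1000*(e@[.994,-.108]),1000*(e@[.108,.994]),'tilt',36-np.degrees(np.arcsin(R[:2,2]@[.994,-.108])))
for a in sys.argv[1:]:
    a=list(map(float,a.split(','))); print(a,step(p,R,*pose(*a)))
E
python3 st.py .286,10.5 .28,10.5 .274,10.5
```

```text
t 12.85 p [0.5784 0.0332 0.1654] F [ 1.8789 -0.4337  1.4748] j5 0.344 mouth [0.6171 0.0302 0.2992] ex,ey mm 5.4343878649103585 4.018362200992035 tilt 6.065497661242603
[0.286, 10.5] [-0.037   0.0067  0.0014  0.0091 -0.0987 -0.0007]
[0.28, 10.5] [-0.043   0.0066  0.0118  0.0091 -0.0987 -0.0007]
[0.274, 10.5] [-0.049   0.0066  0.0222  0.0091 -0.0987 -0.0007]
```

The commanded pose matches the measured one and joint 5 is clear (0.34). I go to mouth z = 0.280 with tilt 10.5°.

Call:
move_arm(targets=[[-0.003, 0.001, 0.001, 0.001, -0.01, 0], [-0.01, 0.002, 0.002, 0.002, -0.025, 0], [-0.017, 0.003, 0.004, 0.004, -0.04, 0], [-0.024, 0.004, 0.006, 0.006, -0.055, 0], [-0.031, 0.005, 0.008, 0.007, -0.07, 0], [-0.038, 0.006, 0.01, 0.009, -0.085, 0], [-0.043, 0.0066, 0.0118, 0.009, -0.098, 0], [-0.043, 0.0066, 0.0118, 0.009, -0.098, 0]])

```text
time: 13.65
eef_pos: [0.5624, 0.0314, 0.1494]
tool_rot: [[0.897, -0.109, 0.427], [-0.098, -0.994, -0.046], [0.43, -0.0, -0.903]]
contact_force: [6.1, 2.3, 1.3]
grip_width: 0.229
grip_force: 30.0
```

```bash
python3 st.py .277,10.5 .274,10.5
```

```text
t 13.65 p [0.5624 0.0314 0.1494] F [6.1189 2.2716 1.2984] j5 0.418 mouth [0.6113 0.0266 0.2798] ex,ey mm 0.03885193151000167 -0.18750747386622252 tilt 10.540166675420174
[0.277, 10.5] [-0.0023 -0.0002  0.0051 -0.0001  0.0008 -0.001 ]
[0.274, 10.5] [-0.0049 -0.0002  0.0105 -0.0001  0.0008 -0.001 ]
```

The ring is pulling the hook forward (Fx +6), so the neutral position is about 7 mm further forward and 3 mm to the left. I correct for this.

```bash
sed -i 's/^RING=.*/RING=np.array([.6113,.0268])+.0065*np.array([.994,-.108])+.003*np.array([.108,.994])/' kin.py; python3 st.py .28,10.5 .276,10.5
```

```text
t 13.65 p [0.5624 0.0314 0.1494] F [6.1189 2.2716 1.2984] j5 0.418 mouth [0.6113 0.0266 0.2798] ex,ey mm -6.459198068490039 -3.186607473866224 tilt 10.540166675420174
[0.28, 10.5] [ 0.012  -0.0062  0.0053 -0.0001  0.0008 -0.001 ]
[0.276, 10.5] [ 0.0085 -0.0062  0.0125 -0.0001  0.0008 -0.001 ]
```

Call:
move_arm(targets=[[0.002, -0.001, 0.001, 0, 0, 0], [0.005, -0.003, 0.002, 0, 0, 0], [0.008, -0.005, 0.004, 0, 0, 0], [0.012, -0.0062, 0.0053, 0, 0, 0], [0.011, -0.0062, 0.007, 0, 0, 0], [0.0095, -0.0062, 0.01, 0, 0, 0], [0.0085, -0.0062, 0.0125, 0, 0, 0], [0.0085, -0.0062, 0.0125, 0, 0, 0]])

```text
time: 14.45
eef_pos: [0.5679, 0.0338, 0.145]
tool_rot: [[0.898, -0.109, 0.426], [-0.099, -0.994, -0.047], [0.429, -0.0, -0.903]]
contact_force: [0.8, 0.1, 2.2]
grip_width: 0.228
grip_force: 30.0
```

```bash
python3 st.py .271,10.5 
```

```text
t 14.45 p [0.5679 0.0338 0.145 ] F [0.8208 0.1252 2.2395] j5 0.413 mouth [0.6171 0.029  0.2753] ex,ey mm -0.9752440935483255 -0.20846991660046327 tilt 10.625529469871662
[0.271, 10.5] [-0.0015 -0.0003  0.009   0.0003  0.0027 -0.0012]
```

Side forces are now neutral and the pull is about 4.5 N. I feel downward from here.

Call:
move_arm(targets=[[-0.0005, 0, 0.001, 0, 0, 0], [-0.001, 0, 0.002, 0, 0, 0], [-0.0015, 0, 0.003, 0, 0, 0], [-0.002, 0, 0.004, 0, 0, 0], [-0.0025, 0, 0.005, 0, 0, 0], [-0.003, 0, 0.006, 0, 0, 0], [-0.0034, 0, 0.0072, 0, 0, 0], [-0.0034, 0, 0.0072, 0, 0, 0]])

```text
time: 15.25
eef_pos: [0.5678, 0.0338, 0.141]
tool_rot: [[0.898, -0.109, 0.426], [-0.099, -0.994, -0.047], [0.428, -0.0, -0.904]]
contact_force: [2.6, -0.5, 3.9]
grip_width: 0.229
grip_force: 30.0
```

Call:
move_arm(targets=[[0.0005, 0, 0.001, 0, 0, 0], [0.0005, 0, 0.002, 0, 0, 0], [0.0003, 0, 0.003, 0, 0, 0], [0, 0, 0.004, 0, 0, 0], [-0.0003, 0, 0.005, 0, 0, 0], [-0.0005, 0, 0.006, 0, 0, 0], [-0.0008, 0, 0.0065, 0, 0, 0], [-0.0008, 0, 0.0065, 0, 0, 0]])

```text
time: 16.05
eef_pos: [0.5684, 0.0337, 0.1377]
tool_rot: [[0.899, -0.109, 0.425], [-0.099, -0.994, -0.046], [0.428, -0.0, -0.904]]
contact_force: [-1.7, 1.5, 4.3]
grip_width: 0.228
grip_force: 30.0
```

Call:
move_arm(targets=[[-0.0003, 0, 0.0007, 0, 0, 0], [-0.0007, 0, 0.0015, 0, 0, 0], [-0.0011, 0, 0.0023, 0, 0, 0], [-0.0015, 0, 0.0031, 0, 0, 0], [-0.0019, 0, 0.004, 0, 0, 0], [-0.0023, 0, 0.0048, 0, 0, 0], [-0.0026, 0, 0.0054, 0, 0, 0], [-0.0026, 0, 0.0054, 0, 0, 0]])

```text
time: 16.85
eef_pos: [0.5687, 0.0337, 0.1349]
tool_rot: [[0.898, -0.109, 0.426], [-0.099, -0.994, -0.047], [0.428, -0.0, -0.904]]
contact_force: [-1.1, 1.8, 5.1]
grip_width: 0.226
grip_force: 30.0
```

```bash
python3 st.py; python3 - <<'E'
from pl import *
from bench import get_image
F=[]
for i in range(4): get_image('top'); F.append(now()[2]['contact_force'])
print(np.array(F))
E
```

```text
t 16.85 p [0.5687 0.0337 0.1349] F [-1.1416  1.7521  5.0657] j5 0.385 mouth [0.6179 0.0289 0.2651] ex,ey mm -0.13783393487128184 -0.24370968968848247 tilt 10.650923454363458
[[-0.9476  2.9246  3.8977]
 [-0.6428  1.811   4.4469]
 [-0.9761  0.9541  4.1229]
 [-0.5102  2.7064  5.177 ]]
```

```bash
cat > f.py <<'E'
from pl import *
from bench import get_image
F=[now()[2]['contact_force']]
for i in range(3): get_image('top'); F.append(now()[2]['contact_force'])
p,R,o=now(); print(round(o['time'],2),p,'F',np.mean(F,0),'pull',np.mean(F,0)[2]+2.35,'j5',round(o['joint_positions'][4],3))
E
```

Call:
move_arm(targets=[[-0.0002, -0.001, 0.0005, 0, 0, 0], [-0.0004, -0.002, 0.001, 0, 0, 0], [-0.0007, -0.002, 0.0015, 0, 0, 0], [-0.001, -0.002, 0.002, 0, 0, 0], [-0.0012, -0.002, 0.0026, 0, 0, 0], [-0.0015, -0.002, 0.0032, 0, 0, 0], [-0.0018, -0.002, 0.0038, 0, 0, 0], [-0.0018, -0.002, 0.0038, 0, 0, 0]])

```text
time: 17.85
eef_pos: [0.5691, 0.0344, 0.1328]
tool_rot: [[0.898, -0.11, 0.426], [-0.099, -0.994, -0.047], [0.428, -0.0, -0.904]]
contact_force: [1.5, -1.5, 3.5]
grip_width: 0.227
grip_force: 30.0
```

```bash
python3 f.py
```

```text
18.0 [0.569  0.0345 0.1328] F [ 2.3476 -1.3444  2.7393] pull 5.089268641716233 j5 0.379
```

Call:
move_arm(targets=[[-0.0001, 0, 0.0002, 0, 0, 0], [-0.0002, 0, 0.0005, 0, 0, 0], [-0.0003, 0, 0.0008, 0, 0, 0], [-0.0005, 0, 0.0011, 0, 0, 0], [-0.0006, 0, 0.0014, 0, 0, 0], [-0.0008, 0, 0.0017, 0, 0, 0], [-0.001, 0, 0.002, 0, 0, 0], [-0.001, 0, 0.002, 0, 0, 0]])

```text
time: 18.8
eef_pos: [0.5687, 0.0347, 0.1316]
tool_rot: [[0.898, -0.109, 0.426], [-0.099, -0.994, -0.046], [0.428, -0.0, -0.904]]
contact_force: [2.6, -0.0, 3.3]
grip_width: 0.228
grip_force: 30.0
```

```bash
python3 f.py
```

```text
18.95 [0.5688 0.0347 0.1317] F [ 2.5105 -0.7143  2.5071] pull 4.857127271155175 j5 0.376
```

Call:
move_arm(targets=[[0.0005, 0, 0.0007, 0, 0, 0], [0.0005, 0, 0.0014, 0, 0, 0], [0.0003, 0, 0.002, 0, 0, 0], [0.0001, 0, 0.0026, 0, 0, 0], [0, 0, 0.0032, 0, 0, 0], [-0.0002, 0, 0.0037, 0, 0, 0], [-0.0004, 0, 0.0043, 0, 0, 0], [-0.0004, 0, 0.0043, 0, 0, 0]])

```text
time: 19.75
eef_pos: [0.569, 0.0346, 0.1294]
tool_rot: [[0.899, -0.109, 0.425], [-0.099, -0.994, -0.046], [0.427, -0.0, -0.904]]
contact_force: [-1.8, -0.0, 1.7]
grip_width: 0.226
grip_force: 30.0
```

```bash
python3 f.py
```

```text
19.9 [0.5691 0.0346 0.1294] F [-1.546  -0.401   1.8016] pull 4.151634715285842 j5 0.371
```

Call:
move_arm(targets=[[-0.0003, 0, 0.0007, 0, 0, 0], [-0.0007, 0, 0.0015, 0, 0, 0], [-0.0011, 0, 0.0023, 0, 0, 0], [-0.0015, 0, 0.0031, 0, 0, 0], [-0.0019, 0, 0.004, 0, 0, 0], [-0.0023, 0, 0.0048, 0, 0, 0], [-0.0026, 0, 0.0054, 0, 0, 0], [-0.0026, 0, 0.0054, 0, 0, 0]])

```text
time: 20.7
eef_pos: [0.5694, 0.0346, 0.1266]
tool_rot: [[0.898, -0.109, 0.425], [-0.099, -0.994, -0.047], [0.428, -0.0, -0.904]]
contact_force: [-0.8, -0.9, 2.9]
grip_width: 0.226
grip_force: 30.0
```

```bash
python3 f.py
```

```text
20.85 [0.5694 0.0346 0.1266] F [-1.6192 -0.2928  2.3471] pull 4.697076570580587 j5 0.362
```

```bash
cat > rs.py <<'E'
import pickle; from h import *
from bench import get_image
d3=pickle.load(open('d3.pkl','rb'))[1]['top']; n=get_image('top')
fy=np.array([.108,.994,0])
for sg in(1,-1):
    C=np.array([.6113,.0268,.34])+sg*.0255*fy; a=proj(d3,C)
    x,y=a.round().astype(int); w=6
    tm=d3['img'][y-7:y+5,x-5:x+6]
    sx,sy=x-20,y-20; S=n['img'][sy:sy+50,sx:sx+40]
    r=cv2.matchTemplate(S,tm,cv2.TM_CCOEFF_NORMED); _,v,_,(mx,my)=cv2.minMaxLoc(r)
    s=np.array([mx+sx-(x-5),my+sy-(y-7)])
    ex={dz:(proj(n,C-[0,0,dz/1000])-a).round(1).tolist() for dz in(40,50,60,70,80)}
    print(sg,'shift',s,'score',round(v,2),ex)
E
python3 rs.py
```

```text
1 shift [2 3] score 0.86 {40: [1.9, 2.6], 50: [2.3, 3.2], 60: [2.7, 3.8], 70: [3.2, 4.4], 80: [3.6, 5.0]}
-1 shift [2 3] score 0.91 {40: [1.3, 2.5], 50: [1.6, 3.2], 60: [1.9, 3.8], 70: [2.2, 4.4], 80: [2.5, 4.9]}
```

The picture confirms that the sash follows, about 50 mm down. I continue.

Call:
move_arm(targets=[[-0.0003, 0, 0.0007, 0, 0, 0], [-0.0007, 0, 0.0015, 0, 0, 0], [-0.0011, 0, 0.0023, 0, 0, 0], [-0.0015, 0, 0.0031, 0, 0, 0], [-0.0019, 0, 0.004, 0, 0, 0], [-0.0023, 0, 0.0048, 0, 0, 0], [-0.0026, 0, 0.0054, 0, 0, 0], [-0.0026, 0, 0.0054, 0, 0, 0]])

```text
time: 21.7
eef_pos: [0.5695, 0.0346, 0.1236]
tool_rot: [[0.898, -0.109, 0.426], [-0.099, -0.994, -0.047], [0.428, -0.0, -0.904]]
contact_force: [-0.9, 0.3, 2.8]
grip_width: 0.223
grip_force: 30.0
```

```bash
python3 f.py
```

```text
21.85 [0.5695 0.0346 0.1237] F [-0.9129  0.3297  2.588 ] pull 4.937983590273028 j5 0.354
```

Call:
move_arm(targets=[[-0.0003, 0, 0.0007, 0, 0, 0], [-0.0007, 0, 0.0015, 0, 0, 0], [-0.0011, 0, 0.0023, 0, 0, 0], [-0.0015, 0, 0.0031, 0, 0, 0], [-0.0019, 0, 0.004, 0, 0, 0], [-0.0023, 0, 0.0048, 0, 0, 0], [-0.0026, 0, 0.0054, 0, 0, 0], [-0.0026, 0, 0.0054, 0, 0, 0]])

```text
time: 22.65
eef_pos: [0.5694, 0.0346, 0.1206]
tool_rot: [[0.898, -0.109, 0.426], [-0.099, -0.994, -0.047], [0.428, -0.0, -0.904]]
contact_force: [-1.0, -0.3, 3.3]
grip_width: 0.227
grip_force: 30.0
```

```bash
python3 f.py
```

```text
22.8 [0.5694 0.0346 0.1206] F [-0.7401 -0.2421  2.6096] pull 4.95963110121569 j5 0.345
```

Call:
move_arm(targets=[[-0.0003, 0, 0.0007, 0, 0, 0], [-0.0007, 0, 0.0015, 0, 0, 0], [-0.0011, 0, 0.0023, 0, 0, 0], [-0.0015, 0, 0.0031, 0, 0, 0], [-0.0019, 0, 0.004, 0, 0, 0], [-0.0023, 0, 0.0048, 0, 0, 0], [-0.0026, 0, 0.0054, 0, 0, 0], [-0.0026, 0, 0.0054, 0, 0, 0]])

```text
time: 23.6
eef_pos: [0.5694, 0.0346, 0.1175]
tool_rot: [[0.898, -0.109, 0.425], [-0.099, -0.994, -0.047], [0.428, -0.0, -0.904]]
contact_force: [0.3, -0.8, 2.5]
grip_width: 0.229
grip_force: 30.0
```

```bash
python3 f.py
```

```text
23.75 [0.5694 0.0346 0.1176] F [-0.1475 -0.2339  1.8197] pull 4.1697350247811125 j5 0.336
```

Call:
move_arm(targets=[[-0.0002, 0, 0.0005, 0, 0, 0], [-0.0004, 0, 0.001, 0, 0, 0], [-0.0007, 0, 0.0015, 0, 0, 0], [-0.001, 0, 0.002, 0, 0, 0], [-0.0012, 0, 0.0026, 0, 0, 0], [-0.0015, 0, 0.0032, 0, 0, 0], [-0.0018, 0, 0.0038, 0, 0, 0], [-0.002, 0, 0.0044, 0, 0, 0]])

```text
time: 24.55
eef_pos: [0.5698, 0.0346, 0.1155]
tool_rot: [[0.898, -0.109, 0.426], [-0.099, -0.994, -0.047], [0.429, -0.0, -0.903]]
contact_force: [-1.4, -1.2, 4.6]
grip_width: 0.223
grip_force: 30.0
```

```bash
python3 f.py; python3 rs.py
```

```text
24.7 [0.5697 0.0346 0.1155] F [-1.7075 -0.1715  4.6133] pull 6.963330319935924 j5 0.329
1 shift [3 4] score 0.93 {40: [1.9, 2.6], 50: [2.3, 3.2], 60: [2.7, 3.8], 70: [3.2, 4.4], 80: [3.6, 5.0]}
-1 shift [2 4] score 0.93 {40: [1.3, 2.5], 50: [1.6, 3.2], 60: [1.9, 3.8], 70: [2.2, 4.4], 80: [2.5, 4.9]}
```

Pull jumped to 7 N. I use 1 mm steps now.

Call:
move_arm(targets=[[-0.0001, 0, 0.0002, 0, 0, 0], [-0.0002, 0, 0.0005, 0, 0, 0], [-0.0003, 0, 0.0008, 0, 0, 0], [-0.0005, 0, 0.0011, 0, 0, 0], [-0.0006, 0, 0.0014, 0, 0, 0], [-0.0008, 0, 0.0017, 0, 0, 0], [-0.001, 0, 0.002, 0, 0, 0], [-0.001, 0, 0.002, 0, 0, 0]])

```text
time: 25.55
eef_pos: [0.5705, 0.0346, 0.1149]
tool_rot: [[0.897, -0.109, 0.428], [-0.099, -0.994, -0.047], [0.43, -0.0, -0.903]]
contact_force: [-1.7, -1.0, 7.1]
grip_width: 0.223
grip_force: 30.0
```

```bash
python3 f.py
```

```text
25.7 [0.5705 0.0346 0.1149] F [-1.3531 -0.5221  6.6103] pull 8.96034577584544 j5 0.325
```

Call:
move_arm(targets=[[-0.0001, 0, 0.0002, 0, 0, 0], [-0.0002, 0, 0.0004, 0, 0, 0], [-0.0003, 0, 0.0006, 0, 0, 0], [-0.0004, 0, 0.0008, 0, 0, 0], [-0.0005, 0, 0.001, 0, 0, 0], [-0.0006, 0, 0.0012, 0, 0, 0], [-0.0007, 0, 0.0014, 0, 0, 0], [-0.0007, 0, 0.0014, 0, 0, 0]])

```text
time: 26.5
eef_pos: [0.5711, 0.0345, 0.1145]
tool_rot: [[0.897, -0.109, 0.429], [-0.099, -0.994, -0.047], [0.431, -0.001, -0.902]]
contact_force: [-1.2, -0.6, 6.7]
grip_width: 0.226
grip_force: 30.0
```

```bash
python3 f.py
```

```text
26.65 [0.5711 0.0345 0.1145] F [-0.5834 -0.7292  7.2147] pull 9.564650950635755 j5 0.322
```

It's solid at 9.6 N, so the stop is reached. I ease up 6 mm to test the catch.

Call:
move_arm(targets=[[0.0005, 0, -0.001, 0, 0, 0], [0.001, 0, -0.002, 0, 0, 0], [0.0017, 0, -0.0035, 0, 0, 0], [0.0024, 0, -0.005, 0, 0, 0], [0.0032, 0, -0.0067, 0, 0, 0], [0.004, 0, -0.0085, 0, 0, 0], [0.005, 0, -0.0105, 0, 0, 0], [0.0057, 0, -0.012, 0, 0, 0]])

```text
time: 27.45
eef_pos: [0.5674, 0.0347, 0.1188]
tool_rot: [[0.9, -0.109, 0.422], [-0.099, -0.994, -0.046], [0.425, 0.0, -0.905]]
contact_force: [0.3, -0.6, -2.2]
grip_width: 0.224
grip_force: 30.0
```

```bash
python3 f.py; python3 rs.py
```

```text
27.6 [0.568  0.0347 0.1191] F [ 0.0155  0.0189 -1.8984] pull 0.4515570143573038 j5 0.344
1 shift [3 4] score 0.92 {40: [1.9, 2.6], 50: [2.3, 3.2], 60: [2.7, 3.8], 70: [3.2, 4.4], 80: [3.6, 5.0]}
-1 shift [2 4] score 0.92 {40: [1.3, 2.5], 50: [1.6, 3.2], 60: [1.9, 3.8], 70: [2.2, 4.4], 80: [2.5, 4.9]}
```

The catch holds: pull is about 0 and the sash stays down. I raise the hook 24.5 mm to unhook.

Call:
move_arm(targets=[[0.001, 0, -0.002, 0, 0, 0], [0.003, 0, -0.006, 0, 0, 0], [0.006, 0, -0.013, 0, 0, 0], [0.01, 0, -0.021, 0, 0, 0], [0.014, 0, -0.03, 0, 0, 0], [0.018, 0, -0.038, 0, 0, 0], [0.0208, 0, -0.0443, 0, 0, 0], [0.0208, 0, -0.0443, 0, 0, 0]])

```text
time: 28.45
eef_pos: [0.5698, 0.0346, 0.1453]
tool_rot: [[0.898, -0.109, 0.427], [-0.099, -0.994, -0.047], [0.429, -0.0, -0.903]]
contact_force: [-0.4, -0.0, -1.5]
grip_width: 0.225
grip_force: 30.0
```

```bash
python3 f.py; python3 st.py .2735,10.5,-.02
```

```text
28.6 [0.5692 0.0346 0.1444] F [-0.413  -0.3288 -2.437 ] pull -0.0869602550299522 j5 0.413
t 28.6 p [0.5692 0.0346 0.1444] F [ 0.0201 -0.3072 -2.5536] j5 0.413 mouth [0.6185 0.0298 0.2747] ex,ey mm 0.30995666725761095 0.7383291022508727 tilt 10.660438642514826
[0.2735, 10.5, -0.02] [-0.0372  0.0017 -0.0148  0.0004  0.0035 -0.0013]
```

Call:
move_arm(targets=[[-0.001, 0, -0.0005, 0, 0, 0], [-0.003, 0, -0.0015, 0, 0, 0], [-0.006, 0, -0.003, 0, 0, 0], [-0.009, 0, -0.0045, 0, 0, 0], [-0.012, 0, -0.006, 0, 0, 0], [-0.015, 0, -0.0072, 0, 0, 0], [-0.018, 0, -0.0086, 0, 0, 0], [-0.0217, 0, -0.0103, 0, 0, 0]])

```text
time: 29.4
eef_pos: [0.5573, 0.036, 0.1445]
tool_rot: [[0.898, -0.109, 0.426], [-0.099, -0.994, -0.047], [0.428, -0.0, -0.904]]
contact_force: [0.2, -0.8, -2.3]
grip_width: 0.224
grip_force: 30.0
```

```bash
python3 f.py
```

```text
29.55 [0.5572 0.036  0.1444] F [-0.2239 -0.1487 -1.9358] pull 0.41424727152140006 j5 0.405
```

Clear. I withdraw further, then compare the pole's pose in the hand using the wrist camera.

Call:
move_arm(targets=[[-0.003, 0, -0.0015, 0, 0, 0], [-0.009, 0, -0.0043, 0, 0, 0], [-0.017, 0, -0.008, 0, 0, 0], [-0.026, 0, -0.0124, 0, 0, 0], [-0.035, 0, -0.0166, 0, 0, 0], [-0.044, 0, -0.021, 0, 0, 0], [-0.052, 0, -0.0246, 0, 0, 0], [-0.054, 0, -0.0257, 0, 0, 0]])

```text
time: 30.35
eef_pos: [0.5268, 0.0393, 0.1444]
tool_rot: [[0.899, -0.109, 0.425], [-0.099, -0.994, -0.046], [0.428, -0.0, -0.904]]
contact_force: [-0.1, -0.4, -2.8]
grip_width: 0.225
grip_force: 30.0
```

```bash
python3 f.py; python3 - <<'E'
from pl import *
from bench import get_image; import pickle,cv2
p,R,o=now(); w=get_image('wrist'); pickle.dump((o,{'wrist':w,'top':get_image('top'),'scene':get_image('scene')}),open('d6.pkl','wb'))
a=pickle.load(open('d3.pkl','rb'))[1]['wrist']['img']; b=w['img']
for (x,y,h) in [(280,50,22),(283,120,20),(281,222,16),(281,270,14)]:
    tm=a[y-h:y+h,x-h:x+h]; sx,sy=x-h-30,max(0,y-h-40)
    S=b[sy:y+h+40,sx:x+h+30]; r=cv2.matchTemplate(S,tm,cv2.TM_CCOEFF_NORMED); _,v,_,(mx,my)=cv2.minMaxLoc(r)
    print((x,y),'shift',mx+sx-(x-h),my+sy-(y-h),round(v,2))
R1=rot(-4.5); q=np.array([.5021,-.2809,.2138])
print(step(p,R,np.r_[p[:2],.2138],R1), step(np.r_[p[:2],.2138],R1,q,R1))
E
```

```text
30.5 [0.5278 0.0392 0.1446] F [-0.3769 -0.0624 -1.9254] pull 0.42460374302603054 j5 0.386
(280, 50) shift -2 23 0.99
(283, 120) shift -4 -17 0.77
(281, 222) shift -1 2 0.73
(281, 270) shift 0 2 1.0
[ 0.0593 -0.     -0.125   0.0197  0.2361 -0.0339] [-0.0008  0.6423 -0.0006  0.      0.      0.    ]
```

```bash
cat > inh.py <<'E'
from kin import *
w=pickle.load(open('d6.pkl','rb'))[1]['wrist']; Tc=np.linalg.inv(np.array(w['tool_from_camera'])); f=210/np.tan(np.radians(w['vfov']/2))
def pix(Xt):
    c=(Tc@np.r_[Xt,1])[:3]; r=np.hypot(c[0],c[1]); th=np.arctan2(r,c[2]); return np.array([w['cx'],w['cy']])+f*th*c[:2]/r
pole0=np.array([.4907,-.2793,.014]); Rz=Ro.from_euler('z',-4.5,degrees=True).as_matrix()
def intool(Xp,phi=0,dz=0):  # pole point -> tool frame, pole turned phi (deg, forward +) about the pads' axis, slid dz along its axis
    g=np.array([0,0,.090]); Xp=Ro.from_euler('y',phi,degrees=True).apply(np.array(Xp)+[0,0,dz]-g)+g
    return g0['R'].T@(pole0+Rz@Xp-g0['p'])
E
python3 - <<'E'
from inh import *
for X in ([.025,0,.216],[.036,0,.220],[.01,0,.05+.05],[0,0,.118]):
    print(X,pix(intool(X)),{ph:(pix(intool(X,ph))-pix(intool(X))).round(1).tolist() for ph in(-2,-4,-6,-8,-10,5)},'slide5',(pix(intool(X,0,.005))-pix(intool(X))).round(1))
E
```

```text
[0.025, 0, 0.216] [273.7203  30.6913] {-2: [-0.4, 13.4], -4: [-0.8, 29.8], -6: [-1.2, 49.7], -8: [-1.7, 73.6], -10: [-2.1, 101.9], 5: [0.8, -23.5]} slide5 [ -0.4 -23.7]
[0.036, 0, 0.22] [274.1957 -21.2524] {-2: [-0.4, 7.0], -4: [-0.8, 16.0], -6: [-1.3, 27.7], -8: [-1.8, 42.5], -10: [-2.4, 61.4], 5: [0.8, -10.6]} slide5 [ -0.3 -23.2]
[0.01, 0, 0.1] [277.2239 258.7872] {-2: [-0.0, 0.6], -4: [-0.0, 1.2], -6: [-0.0, 1.9], -8: [-0.0, 2.6], -10: [-0.0, 3.3], 5: [0.0, -1.4]} slide5 [-0.1 -2. ]
[0, 0, 0.118] [276.9461 274.4123] {-2: [-0.0, 2.3], -4: [-0.0, 4.7], -6: [-0.0, 7.1], -8: [-0.0, 9.4], -10: [-0.0, 11.8], 5: [0.0, -5.8]} slide5 [-0.1 -1.7]
```

The wrist camera shows the pole turned about 3.2° back in the grip. I compensate and return to above the stand.

```bash
cat > ret.py <<'E'
from inh import *
import sys
R1=rot(-4.5,A-np.radians(3.2)); off=np.array([-.0004,-.0007,-.019])
def ps(dz,xy=(.4907,-.2793)): return np.r_[xy,.104+dz]-R1@off
if __name__=='__main__':
    p,R,o=now(); print(o['time'],p,o['contact_force'],o['joint_positions'][4])
    for dz in map(float,sys.argv[1:]): print(dz,step(p,R,ps(dz),R1))
    print('tooldown/mm',R1.T@[0,0,-.002])
E
python3 ret.py .12; python3 - <<'E'
from ret import *
p,R,o=now(); m=np.array([.515,p[1],.104+.12])-R1@off
print('mid',step(p,R,m,R1),'then',step(m,R1,ps(.12),R1), arm(m,R1),arm(ps(.12),R1))
E
```

```text
30.65 [0.528  0.0392 0.1446] [-0.5397  1.4791 -1.8302] 0.38569694629953455
0.12 [ 0.0695  0.642  -0.108   0.0188  0.165  -0.0344]
tooldown/mm [-0.0011  0.      0.0017]
mid [ 0.0503  0.0036 -0.1169  0.0188  0.165  -0.0344] then [0.0013 0.6388 0.0008 0.     0.     0.    ] (array([-0.0503,  0.0782,  2.1344]), np.float64(0.3569972886603894)) (array([-0.8907,  0.1711,  2.0165]), np.float64(0.6596857306870015))
```

Call:
move_arm(targets=[[0.003, 0, -0.007, 0.001, 0.01, -0.002], [0.01, 0.001, -0.023, 0.004, 0.033, -0.007], [0.018, 0.001, -0.042, 0.007, 0.06, -0.012], [0.027, 0.002, -0.063, 0.01, 0.09, -0.018], [0.036, 0.003, -0.083, 0.013, 0.12, -0.024], [0.044, 0.003, -0.102, 0.016, 0.145, -0.03], [0.05, 0.0036, -0.1169, 0.019, 0.165, -0.034], [0.05, 0.0036, -0.1169, 0.019, 0.165, -0.034]])

```text
time: 31.45
eef_pos: [0.5251, 0.0376, 0.2094]
tool_rot: [[0.837, -0.079, 0.542], [-0.066, -0.997, -0.042], [0.544, -0.0, -0.839]]
contact_force: [0.7, 0.1, -3.0]
grip_width: 0.224
grip_force: 30.0
```

Call:
move_arm(targets=[[0, 0.02, 0, 0, 0, 0], [0, 0.07, 0, 0, 0, 0], [0, 0.15, 0, 0, 0, 0], [0, 0.23, 0, 0, 0, 0], [0, 0.31, 0, 0, 0, 0], [0, 0.39, 0, 0, 0, 0], [0, 0.46, 0, 0, 0, 0], [0.001, 0.52, 0, 0, 0, 0]])

```text
time: 32.25
eef_pos: [0.5047, -0.2246, 0.2083]
tool_rot: [[0.838, -0.081, 0.54], [-0.068, -0.997, -0.044], [0.542, 0.001, -0.841]]
contact_force: [0.2, -0.6, -1.2]
grip_width: 0.227
grip_force: 30.0
```

```bash
python3 ret.py .12 .05
```

```text
32.25 [ 0.5047 -0.2246  0.2083] [ 0.1897 -0.5521 -1.168 ] 0.6039899985029266
0.12 [ 0.0017  0.1127  0.0013  0.0022 -0.     -0.0022]
0.05 [-0.0741  0.1126  0.119   0.0022 -0.     -0.0022]
tooldown/mm [-0.0011  0.      0.0017]
```

Call:
move_arm(targets=[[0, 0.03, 0, 0, 0, 0], [0.001, 0.06, 0, 0, 0, 0], [0.001, 0.085, 0.001, 0.001, 0, -0.001], [0.0015, 0.102, 0.001, 0.002, 0, -0.002], [0.0017, 0.1127, 0.0013, 0.002, 0, -0.002], [0.0017, 0.1127, 0.0013, 0.002, 0, -0.002], [0.0017, 0.1127, 0.0013, 0.002, 0, -0.002], [0.0017, 0.1127, 0.0013, 0.002, 0, -0.002]])

```text
time: 33.05
eef_pos: [0.5016, -0.2769, 0.208]
tool_rot: [[0.838, -0.076, 0.54], [-0.064, -0.997, -0.04], [0.541, -0.001, -0.841]]
contact_force: [-0.6, 0.5, -2.4]
grip_width: 0.232
grip_force: 30.0
```

```bash
python3 ret.py .12 .045; python3 - <<'E'
from ret import *
from bench import get_image; import cv2
from h import proj
b=get_image('wrist')['img']; a=pickle.load(open('d3.pkl','rb'))[1]['wrist']['img']
x,y,h=280,50,22; tm=a[y-h:y+h,x-h:x+h]; r=cv2.matchTemplate(b[0:130,228:340],tm,cv2.TM_CCOEFF_NORMED); print('bend',cv2.minMaxLoc(r)[1],np.array(cv2.minMaxLoc(r)[3])-[x-h-228,y-h])
# hook in top/scene: match against d1 pictures (pole upright, 125 mm lifted), corrected for the 5 mm height difference
d1=pickle.load(open('d1.pkl','rb'))[1]
for n in('top','scene'):
    im=get_image(n); q=pix=proj(im,[.5266,-.2818,.359]); X0,Y0=q.round().astype(int)
    tm=cv2.resize(d1[n]['img'][Y0-7:Y0+8,X0-6:X0+7],None,fx=5,fy=5,interpolation=3)
    S=cv2.resize(im['img'][Y0-15:Y0+16,X0-14:X0+15],None,fx=5,fy=5,interpolation=3)
    _,v,_,l=cv2.minMaxLoc(cv2.matchTemplate(S,tm,cv2.TM_CCOEFF_NORMED))
    print(n,round(v,2),(np.array(l)-40)/5,'expected for -5mm',proj(im,[.5266,-.2818,.354])-q,'per mm x',(proj(im,[.5276,-.2818,.354])-proj(im,[.5266,-.2818,.354])),'per mm y',(proj(im,[.5266,-.2808,.354])-proj(im,[.5266,-.2818,.354])))
E
```

```text
33.05 [ 0.5016 -0.2769  0.208 ] [-0.5846  0.537  -2.4126] 0.6706983849266305
0.12 [ 0.0002  0.0078 -0.0004 -0.0032  0.0008  0.0022]
0.045 [-0.081   0.008   0.1257 -0.0032  0.0008  0.0022]
tooldown/mm [-0.0011  0.      0.0017]
bend 0.9914247393608093 [-2 22]
top 0.91 [-2.  0.] expected for -5mm [-0.2618  0.2255] per mm x [-0.0149 -0.3753] per mm y [-0.3777  0.0083]
scene 0.95 [1. 0.] expected for -5mm [0.123  0.8439] per mm x [0.2624 0.1863] per mm y [ 0.2252 -0.2369]
```

Hook position agrees with the original upright pose apart from a 4 mm y lag. I let it settle.

Call:
move_arm(targets=[[0, 0, 0, 0, 0, 0], [0, 0, 0, 0, 0, 0], [0, 0, 0, 0, 0, 0], [0, 0, 0, 0, 0, 0], [0, 0, 0, 0, 0, 0], [0, 0, 0, 0, 0, 0], [0, 0, 0, 0, 0, 0], [0, 0, 0, 0, 0, 0]])

```text
time: 34.0
eef_pos: [0.5017, -0.2778, 0.2081]
tool_rot: [[0.838, -0.077, 0.54], [-0.065, -0.997, -0.041], [0.541, -0.001, -0.841]]
contact_force: [0.3, -0.0, -1.4]
grip_width: 0.227
grip_force: 30.0
```

```bash
python3 ret.py .12 .045
```

```text
34.0 [ 0.5017 -0.2778  0.2081] [ 0.28   -0.0149 -1.3745] 0.6706028143467979
0.12 [-0.0002  0.0061 -0.0004 -0.0022  0.0005  0.0015]
0.045 [-0.0814  0.0062  0.1257 -0.0022  0.0005  0.0015]
tooldown/mm [-0.0011  0.      0.0017]
```

Call:
move_arm(targets=[[-0.001, 0.006, 0.002, -0.002, 0, 0.0015], [-0.01, 0.006, 0.015, -0.002, 0, 0.0015], [-0.024, 0.006, 0.037, -0.002, 0, 0.0015], [-0.04, 0.006, 0.062, -0.002, 0, 0.0015], [-0.056, 0.006, 0.087, -0.002, 0, 0.0015], [-0.07, 0.006, 0.108, -0.002, 0, 0.0015], [-0.0814, 0.006, 0.1257, -0.002, 0, 0.0015], [-0.0814, 0.006, 0.1257, -0.002, 0, 0.0015]])

```text
time: 34.8
eef_pos: [0.5004, -0.28, 0.1312]
tool_rot: [[0.839, -0.079, 0.538], [-0.068, -0.997, -0.041], [0.539, -0.002, -0.842]]
contact_force: [1.3, 0.8, -2.0]
grip_width: 0.227
grip_force: 30.0
```

```bash
python3 f.py;python3 ret.py .045 .025 .003; python3 - <<'E'
from bench import get_image; import pickle,numpy as np,cv2
from h import proj
d1=pickle.load(open('d0.pkl','rb'))[1]   # pole seated; now 45 mm higher
for n in('top','scene'):
    im=get_image(n); A=np.array([.5266,-.2818,.234]); q=proj(im,A); e=proj(im,A+[0,0,.045])
    X0,Y0=q.round().astype(int); X1,Y1=e.round().astype(int)
    tm=cv2.resize(d1[n]['img'][Y0-7:Y0+8,X0-6:X0+7],None,fx=5,fy=5,interpolation=3)
    S=cv2.resize(im['img'][Y1-15:Y1+16,X1-14:X1+15],None,fx=5,fy=5,interpolation=3)
    _,v,_,l=cv2.minMaxLoc(cv2.matchTemplate(S,tm,cv2.TM_CCOEFF_NORMED))
    print(n,round(v,2),'off px',(np.array(l)-40)/5+[X1-X0,Y1-Y0]-(e-q))
E
```

```text
34.95 [ 0.5013 -0.281   0.1333] F [ 0.0241  0.3306 -1.8248] pull 0.5252333460561367 j5 0.519
34.95 [ 0.5013 -0.281   0.1333] [-0.1816  0.0947 -1.518 ] 0.5186718584822849
0.045 [-0.0002 -0.0003  0.0001  0.0001  0.0005 -0.0002]
0.025 [-0.0219 -0.0003  0.0337  0.0001  0.0005 -0.0002]
0.003 [-0.0457 -0.0003  0.0707  0.0001  0.0005 -0.0002]
tooldown/mm [-0.0011  0.      0.0017]
top 0.85 off px [-0.0189427   0.73942236]
scene 0.63 off px [ 5.9711857  -1.33420537]
```

Positioned within a millimetre or so. I lower into the cup.

Call:
move_arm(targets=[[-0.001, 0, 0.002, 0, 0, 0], [-0.004, 0, 0.006, 0, 0, 0], [-0.008, 0, 0.012, 0, 0, 0], [-0.012, 0, 0.018, 0, 0, 0], [-0.016, 0, 0.024, 0, 0, 0], [-0.02, 0, 0.03, 0, 0, 0], [-0.022, 0, 0.0337, 0, 0, 0], [-0.022, 0, 0.0337, 0, 0, 0]])

```text
time: 35.85
eef_pos: [0.501, -0.2805, 0.1126]
tool_rot: [[0.838, -0.078, 0.539], [-0.066, -0.997, -0.042], [0.541, -0.001, -0.841]]
contact_force: [-0.4, -0.2, -2.2]
grip_width: 0.228
grip_force: 30.0
```

```bash
python3 f.py;python3 ret.py .025 .003 .0
```

```text
36.0 [ 0.5012 -0.2807  0.1132] F [-0.2069 -0.1136 -2.1404] pull 0.20961277480858032 j5 0.485
36.0 [ 0.5012 -0.2807  0.1132] [ 0.2939 -0.0994 -2.4156] 0.4848236090881603
0.025 [ 0.0002  0.0002 -0.0001 -0.0002  0.0005  0.0001]
0.003 [-0.0236  0.0002  0.0369 -0.0002  0.0005  0.0001]
0.0 [-0.0268  0.0002  0.042  -0.0002  0.0005  0.0001]
tooldown/mm [-0.0011  0.      0.0017]
```

Foot is 13 mm inside the cup with no contact force. I go to 3 mm above the seat.

Call:
move_arm(targets=[[-0.001, 0, 0.002, 0, 0, 0], [-0.004, 0, 0.006, 0, 0, 0], [-0.008, 0, 0.012, 0, 0, 0], [-0.012, 0, 0.018, 0, 0, 0], [-0.016, 0, 0.025, 0, 0, 0], [-0.02, 0, 0.031, 0, 0, 0], [-0.0236, 0, 0.0369, 0, 0, 0], [-0.0236, 0, 0.0369, 0, 0, 0]])

```text
time: 36.8
eef_pos: [0.501, -0.2805, 0.0906]
tool_rot: [[0.839, -0.078, 0.539], [-0.066, -0.997, -0.042], [0.541, -0.001, -0.841]]
contact_force: [-0.3, -0.1, -1.9]
grip_width: 0.229
grip_force: 30.0
```

```bash
python3 f.py;python3 ret.py .0 -.001
```

```text
36.95 [ 0.5012 -0.2808  0.0912] F [-0.366  -0.2489 -1.9367] pull 0.4132719622370713 j5 0.454
36.95 [ 0.5012 -0.2808  0.0912] [-0.269   0.2601 -1.2203] 0.4536563797023877
0.0 [-0.0032  0.0002  0.0051 -0.0002  0.0005  0.0001]
-0.001 [-0.0043  0.0002  0.0067 -0.0002  0.0005  0.0001]
tooldown/mm [-0.0011  0.      0.0017]
```

Call:
move_arm(targets=[[-0.0005, 0, 0.0008, 0, 0, 0], [-0.001, 0, 0.0016, 0, 0, 0], [-0.0016, 0, 0.0025, 0, 0, 0], [-0.0022, 0, 0.0034, 0, 0, 0], [-0.0028, 0, 0.0044, 0, 0, 0], [-0.0032, 0, 0.0051, 0, 0, 0], [-0.0037, 0, 0.0058, 0, 0, 0], [-0.0037, 0, 0.0058, 0, 0, 0]])

```text
time: 37.75
eef_pos: [0.5012, -0.2807, 0.0877]
tool_rot: [[0.838, -0.078, 0.54], [-0.066, -0.997, -0.042], [0.541, -0.0, -0.841]]
contact_force: [0.7, 0.3, -1.9]
grip_width: 0.224
grip_force: 30.0
```

```bash
python3 f.py
```

```text
37.9 [ 0.5012 -0.2807  0.0878] F [ 0.4714 -0.0494 -2.3246] pull 0.025410976568485122 j5 0.449
```

Call:
move_arm(targets=[[-0.0003, 0, 0.0005, 0, 0, 0], [-0.0006, 0, 0.001, 0, 0, 0], [-0.001, 0, 0.0015, 0, 0, 0], [-0.0013, 0, 0.002, 0, 0, 0], [-0.0016, 0, 0.0025, 0, 0, 0], [-0.0019, 0, 0.003, 0, 0, 0], [-0.0022, 0, 0.0034, 0, 0, 0], [-0.0022, 0, 0.0034, 0, 0, 0]])

```text
time: 38.7
eef_pos: [0.5021, -0.2809, 0.0875]
tool_rot: [[0.837, -0.078, 0.542], [-0.066, -0.997, -0.043], [0.544, 0.0, -0.839]]
contact_force: [-4.7, 1.9, 15.3]
grip_width: 0.232
grip_force: 30.0
```

```bash
python3 f.py
```

```text
38.85 [ 0.5021 -0.2809  0.0875] F [-4.5303  2.273  15.3234] pull 17.673432644960496 j5 0.449
```

Seated. I ease the press, then open.

Call:
move_arm(targets=[[0.0005, 0, -0.001, 0, 0, 0], [0.001, 0, -0.0018, 0, 0, 0], [0.0015, 0, -0.0025, 0, 0, 0], [0.0019, 0, -0.0029, 0, 0, 0], [0.0019, 0, -0.0029, 0, 0, 0], [0.0019, 0, -0.0029, 0, 0, 0], [0.0019, 0, -0.0029, 0, 0, 0], [0.0019, 0, -0.0029, 0, 0, 0]])

```text
time: 39.65
eef_pos: [0.5013, -0.281, 0.0875]
tool_rot: [[0.838, -0.079, 0.54], [-0.066, -0.997, -0.043], [0.541, 0.0, -0.841]]
contact_force: [1.2, -1.0, 0.3]
grip_width: 0.229
grip_force: 30.0
```

Call:
move_arm(targets=[[0, 0, 0, 0, 0, 0], [0, 0, 0, 0, 0, 0], [0, 0, 0, 0, 0, 0], [0, 0, 0, 0, 0, 0], [0, 0, 0, 0, 0, 0], [0, 0, 0, 0, 0, 0], [0, 0, 0, 0, 0, 0], [0, 0, 0, 0, 0, 0]], jaw=1)

```text
time: 40.45
eef_pos: [0.5012, -0.2807, 0.0875]
tool_rot: [[0.838, -0.078, 0.54], [-0.066, -0.997, -0.042], [0.541, -0.0, -0.841]]
contact_force: [-0.1, 0.2, 1.0]
grip_width: 0.916
grip_force: 0.0
```

Call:
move_arm(targets=[[0, 0, 0, 0, 0, 0], [0, 0, 0, 0, 0, 0], [0, 0, 0, 0, 0, 0], [0, 0, 0, 0, 0, 0], [0, 0, 0, 0, 0, 0], [0, 0, 0, 0, 0, 0], [0, 0, 0, 0, 0, 0], [0, 0, 0, 0, 0, 0]])

```text
time: 41.25
eef_pos: [0.5012, -0.2807, 0.0875]
tool_rot: [[0.838, -0.078, 0.54], [-0.066, -0.997, -0.042], [0.541, -0.0, -0.841]]
contact_force: [-0.4, -1.0, 0.4]
grip_width: 1.001
grip_force: 0.0
```

```bash
python3 f.py
```

```text
41.4 [ 0.5012 -0.2807  0.0875] F [-0.0107 -0.2883  0.0138] pull 2.363817832122096 j5 0.449
```

Open. I back out along the tool axis, 140 mm.

Call:
move_arm(targets=[[0, 0, -0.01, 0, 0, 0], [0, 0, -0.04, 0, 0, 0], [0, 0, -0.08, 0, 0, 0], [0, 0, -0.12, 0, 0, 0], [0, 0, -0.17, 0, 0, 0], [0, 0, -0.22, 0, 0, 0], [0, 0, -0.26, 0, 0, 0], [0, 0, -0.28, 0, 0, 0]])

```text
time: 42.2
eef_pos: [0.425, -0.2751, 0.2067]
tool_rot: [[0.838, -0.079, 0.54], [-0.065, -0.997, -0.044], [0.542, 0.002, -0.84]]
contact_force: [0.5, 0.2, -0.2]
grip_width: 0.995
grip_force: 0.0
```

Call:
move_arm(targets=[[0, 0, 0, 0, 0, 0], [0, 0, 0, 0, 0, 0], [0, 0, 0, 0, 0, 0], [0, 0, 0, 0, 0, 0], [0, 0, 0, 0, 0, 0], [0, 0, 0, 0, 0, 0], [0, 0, 0, 0, 0, 0], [0, 0, 0, 0, 0, 0]])

```text
time: 43.0
eef_pos: [0.4257, -0.2748, 0.2051]
tool_rot: [[0.838, -0.078, 0.54], [-0.066, -0.997, -0.042], [0.541, -0.0, -0.841]]
contact_force: [0.2, -0.2, -0.5]
grip_width: 0.997
grip_force: 0.0
```

```bash
python3 f.py; python3 rs.py; python3 - <<'E'
from bench import get_image; import pickle,numpy as np,cv2
from h import proj
d0=pickle.load(open('d0.pkl','rb'))[1]
for n in('top','scene'):
    im=get_image(n); q=proj(im,[.5266,-.2818,.234]).round().astype(int)
    a=d0[n]['img'][q[1]-7:q[1]+8,q[0]-6:q[0]+7]; b=im['img'][q[1]-15:q[1]+16,q[0]-14:q[0]+15]
    up=lambda z:cv2.resize(z,None,fx=5,fy=5,interpolation=3)
    _,v,_,l=cv2.minMaxLoc(cv2.matchTemplate(up(b),up(a),cv2.TM_CCOEFF_NORMED)); print(n,round(v,2),(np.array(l)-40)/5)
E
```

```text
43.15 [ 0.4256 -0.2748  0.2052] F [ 0.1963  0.0822 -0.2601] pull 2.089867657336495 j5 0.737
1 shift [3 4] score 0.93 {40: [1.9, 2.6], 50: [2.3, 3.2], 60: [2.7, 3.8], 70: [3.2, 4.4], 80: [3.6, 5.0]}
-1 shift [2 4] score 0.92 {40: [1.3, 2.5], 50: [1.6, 3.2], 60: [1.9, 3.8], 70: [2.2, 4.4], 80: [2.5, 4.9]}
top 0.99 [0. 0.]
scene 0.99 [0. 0.]
```

The pole is back exactly where it was, the sash is still down, and the arm is clear. I hand in.

```bash
python3 -c "
from bench import r
print(r.job_done())"
```

```text
the job is handed in; nothing more can be done
None
```

The guard is pulled down and its catch holds it closed, the pole is unhooked and back upright in its stand, the gripper is clear, and I handed the job in at about 43 s; joint 5 dipped to 0.196, just under its 0.2 lower limit, during the first pull and could count as a range fault.

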